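Load the bench shaker, run the hold-down nut on and give it a short run

ROBOT

A 6-joint arm with a two-finger parallel gripper is mounted at the origin on the work surface. World frame = base frame: x ahead of the robot, y to its left, z up, the work surface at z = 0. Lengths are in m, angles in rad, forces in N, time in s.
With the tool pointing down it reaches from about 0.3 to 0.875 m from the base axis. Payload 6.4 kg.
Tool frame: the origin (TCP) lies between the finger pads; the fingertips stand 8 mm ahead of it and the grasp point (between the pads) lies 11 mm behind it (ctrl.finger_overhang is the distance from the TCP to the fingertips, in m); z points along the fingers, y is the line along which they close (so a half turn about z gives the same grasp; the last joint's range is limited). The gripper opens to 85 mm and grips with 20 to 120 N. Pads are 22 mm wide; open, the fingers measure 114 mm over their backs; the gripper's body (76 mm by 85 mm) begins 54 mm behind the grasp point. The pads swing forward as they close: fully open they stand 13 mm farther back than shut.
Start: joints at [1.132, 0.181, 1.607, -0, 1.354, -0.206], TCP at [0.133, 0.56, 0.239] pointing down, gripper open.
Joint ranges: [-2.99, 2.99], [-0.89, 2.07], [0.3, 2.58], [-1.14, 4.28], [0, 2.63], [-3.12, 3.12]. Speed limits (rad/s): [2.57, 2.57, 3.01, 3.14, 3.14, 3.14].

INTERFACE

Orientations are given as a unit quaternion [w, x, y, z].
In Python, from bench import ctrl, camera gives the robot as it stands.
- The arm moves only by the shell command python3 -m pendant 'ROWS' [OPENING]. ROWS is JSON, a list of rows, each a list of 6 numbers: the shift along the world's x, y, z normalised to -1 to 1, where 1 is 200 mm, then the turn, a rotation vector about the world's x, y, z normalised to -1 to 1, where 1 is pi/2 rad. In form: [[dx, dy, dz, rx, ry, rz], ...]. A call has exactly 10 rows; each row shifts and turns the commanded pose from where the row before left it; what a row does not reach is not made up. A row lasts 1/8 s, in which the tool goes at most 62.5 mm and 10.7 degrees, less where a joint would pass 70% of its speed; a pose out of reach is approached as far as the arm can. A call with a number of a shift or a turn outside -1 to 1 is refused whole. A call with a gripper value outside its range is refused whole. OPENING is the opening, from -1 (shut) to 1 (fully open), set as the call begins (- or left out, the last holds). The fingers move at their own pace and stop on an object; the grip force is fixed at half the most. Time passes only in rows, so rows that do not move let the fingers close, or fill a call up. It gives the time, the measured TCP pose, the force, the opening and the grip force at its end, in the units of the state.
- ctrl.get_obs(): the state, without advancing time (a new reading comes with each control period).
- camera(name): name is "scene" or "top"; returns a dict with "color" (480x640x3 uint8, blue, green, red), "fx", "fy", "cx", "cy" (pixels), "xyz" and "rotation" of the camera in the world. Camera axes: x right, y down, z forward; pixel columns grow to the right and rows downward; lengths in m; the calibration is good to about 2 mm. A picture is of the moment at which its call begins. There is no depth.
- ctrl.hand_in(): hands the job in; it is judged then, once.
The state is a dict: "time_s": time; "q": joint angles; "dq": joint speeds; "joint_efforts": joint torques, N m; "eef_pos": TCP position; "eef_rot": TCP orientation; "wrist_force": force on the tool from outside, world axes, zero at the start; "torque": the same for the moment, N m; "opening": opening from 0.0 (shut) to 1.0 (fully open); "grasp_force": force on a finger pad.
Only numpy, scipy, OpenCV 4.12 (cv2) and the standard library are available. Lean on these libraries where they do the work, as an engineer would, in place of code of your own. Each camera call takes 0.05 s, during which the arm holds its last target. There are 200 camera calls.

TASK

Get the pigment jars shaken: stand every jar that is on the table in a pocket of the bench shaker, lower the hold-down plate over the threaded post onto its shoulder, set the bar nut on the post, turn it backward (anticlockwise from above) until the thread start drops, then run it on clockwise until it is down on the plate. Then pull the switch knob straight out to its stop, let it run for about three seconds, and push it fully in again; leave everything in place and the other things on the bench alone.

Things in the scene. Friction and masses are not known exactly. Their poses are not given: they have to be found in the camera images.
- seat (a point): Bench shaker, fixed: grey base 210 x 210 mm, 60 mm high, threaded steel post in the middle of its deck. This is the centre of the post's shoulder, 136 mm above the table; axes along the shaker's sides, z up; it may stand turned by up to 0.25 rad. A column of 48 mm diameter carries the shoulder; above it the post is at most 30 mm thick, its upper 39 mm a plain 19 mm pilot. The switch pod is on the +y side.
- post_tip (a point): Top of the post, 75 mm above its shoulder, a taper 8 mm wide. The post has a three-start right-hand quick thread, 30 mm of travel a turn (4.8 mm per rad): clockwise from above takes the nut down. From the thread start to the plate it needs 1.9 to 2.6 rad.
- landing (a point): Post axis at the top of the thread, 27.5 mm above the shoulder: three landings, each ending clockwise in a stop with a little roof (8 mm higher) over the next thread start. Forward (clockwise) the nut jams at a stop. Turned backward while resting on the post (at most 2.6 rad) it may first step 8 mm down off the roofs, then slides to a firm stop (keep under 1 Nm); let go there, it drops 8 mm.
- pocket0 (a point): Centre of the floor of shaker pocket 0, 60 mm above the table, 78 mm from the post axis: a round pocket of 63 mm inner diameter with a rim 12 mm high. The four pockets are a square of 110 mm round the post.
- pocket1 (a point): Centre of the floor of shaker pocket 1, 60 mm above the table, 78 mm from the post axis: a round pocket of 63 mm inner diameter with a rim 12 mm high. The four pockets are a square of 110 mm round the post.
- pocket2 (a point): Centre of the floor of shaker pocket 2, 60 mm above the table, 78 mm from the post axis: a round pocket of 63 mm inner diameter with a rim 12 mm high. The four pockets are a square of 110 mm round the post.
- pocket3 (a point): Centre of the floor of shaker pocket 3, 60 mm above the table, 78 mm from the post axis: a round pocket of 63 mm inner diameter with a rim 12 mm high. The four pockets are a square of 110 mm round the post.
- jar0_center (a point): Closed white pigment jar with a grey lid, 56 mm in diameter, 72 mm high, about 0.2 kg, standing upright; this point is at its centre, 36 mm above its underside. May be absent. Any pocket will do.
- jar1_center (a point): Closed white pigment jar with a grey lid, 56 mm in diameter, 72 mm high, about 0.2 kg, standing upright; this point is at its centre, 36 mm above its underside. May be absent. Any pocket will do.
- jar2_center (a point): Closed white pigment jar with a grey lid, 56 mm in diameter, 72 mm high, about 0.2 kg, standing upright; this point is at its centre, 36 mm above its underside. May be absent. Any pocket will do.
- jar3_center (a point): Closed white pigment jar with a grey lid, 56 mm in diameter, 72 mm high, about 0.2 kg, standing upright; this point is at its centre, 36 mm above its underside. May be absent. Any pocket will do.
- plate_grip (a point): Hold-down plate, 0.4 kg, flat on the table: aluminium disc 170 mm in diameter, 8 mm thick, with a 36 mm hole and an upright round collar to grip (59 mm outside, 51 mm inside diameter, 8 to 50 mm above the underside). This point is on its axis, 38 mm above its underside (so 38 mm above the shoulder when in place, clear over the jar lids). z is up.
- nut_grip (a point): Bar nut, about 0.22 kg, standing on its open end: steel body 41 mm in diameter, 72 mm high, blind bore from below 69 mm deep (33 mm wide, then 21.6 mm from 29.5 mm up; three pins near its mouth leave 21.6 mm between them), and on top an upright grip bar 80 mm long (along this point's x), 14 mm thick, 72 to 109 mm above the underside. This point is on the axis, 93 mm above the underside.
- switch (a joint): Travel of the push-pull switch knob, m: 0 pushed in (off), 0.020 pulled straight up to its stop (on). Friction of about 4 N holds it wherever it is left.
- switch_grip (a point): Centre of the black switch knob's cap (34 mm in diameter, 34 mm high), 30 mm above the flat top of the switch pod when pushed in (90 mm above the table), on the shaker's +y side, 145 mm from the post. Its underside is then 12 mm above the pod. It moves straight up when pulled. Best gripped across the shaker's x, since the plate is near on its y side.
- nut: The bar nut again, origin at the centre of its underside. This underside is above the seat point by: about 34.5 mm resting on the roofs, 26.5 mm on the landings, 17 to 18 mm dropped into the thread start, 8 mm run down onto the plate (inside its collar), where it stops firmly. In the thread it has about 2 mm of play up and down.
- sponge: Bystander: flat black and orange sanding sponge 100 x 65 x 26 mm; leave it alone.
- brush: Bystander: paint brush lying on the bench; leave it alone.
- spatula: Bystander: spatula lying on the bench; leave it alone.
- bowl: Bystander: white bowl, 130 mm in diameter, 50 mm high; leave it alone.
- bottle: Bystander: white bottle 60 mm in diameter, 170 mm high; leave it alone. (A bucket, a slab with a clay piece and a clear crate stand fixed beyond x = 0.7 m.)
Things that resemble listed ones, but are neither listed nor needed, are in the scene too. Leave any pink or red look-alike of the part that bears jar1_center alone.

How it is judged:
By the outcome, as a careful person would: the job done as asked, in the order asked, and still so for the second after the job is handed in, with the robot touching nothing.
Of jar0, jar1, jar2, jar3 only 2 to 4 are there at a start; the rules pass over those that are not, and their reading is None.
At some moment in a run one of jar0, jar1, jar2, jar3 may be knocked a few centimetres aside while the robot is not near it.
It also fails if it takes over 210 s, if anything falls off the work surface, if the arm or the gripper's body presses on something with over 40 N, if the wrist force passes 120 N, or if a joint passes its speed limit or range.

## Working session

There is one attempt and no reset: what is moved stays moved. The work goes in short steps, Python scripts to look and compute and a shell command to move; the robot and the scene stay as the last step left them, time stands still between calls to the robot, and variables do not carry over. Pictures are saved under pics/ and viewed, at most 14 in all, crops included, and the job is handed in when it is done.

```bash
ls; mkdir -p pics; python3 - <<'E'
from bench import ctrl,camera
import cv2
for n in("scene","top"):
    c=camera(n); cv2.imwrite(f"pics/{n}0.png",c["color"]); print(n,c["fx"],c["cx"],c["cy"],c["xyz"],c["rotation"])
print(ctrl.get_obs())
E
```

```text
pics
scene 541.2831845067053 323.03792696122736 237.46426593503855 [ 0.93136951 -0.61183192  1.21438146] [-0.2734114   0.92127387  0.2657057  -0.07681896]
top 558.0231657053374 318.5618994203526 233.676138488099 [0.32665207 0.01926702 1.66081601] [ 0.05189892 -0.69598996  0.71412714 -0.05410077]
{'time_s': 0.1, 'q': array([ 1.13169034e+00,  1.81453356e-01,  1.60789730e+00, -2.85207818e-05,
        1.35383364e+00, -2.06305996e-01]), 'dq': array([-0.00050101, -0.00146369, -0.00511031, -0.00075378, -0.00159451,
       -0.00057086]), 'joint_efforts': array([ 3.89325351e-04, -4.45873332e+01, -3.52239704e+01, -1.98247235e-04,
        4.02294376e-03,  4.14299745e-05]), 'eef_pos': array([0.13243644, 0.55903739, 0.23848696]), 'eef_rot': array([-2.39177406e-04,  1.16134226e-01,  9.93233209e-01, -7.59158088e-04]), 'wrist_force': array([-0.31017136,  0.10936662, -0.17792459]), 'torque': array([-0.04626031, -0.03013446, -0.0341416 ]), 'grasp_force': 0.0, 'opening': 0.998447757594295}
```

View pics/scene0.png

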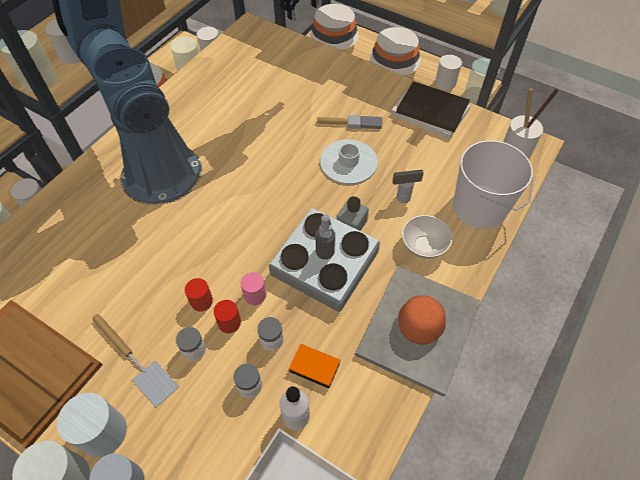

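View pics/top0.png

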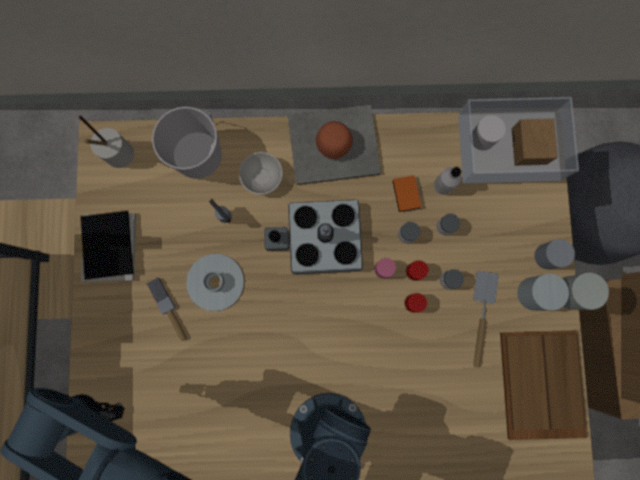

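The scene view shows the shaker at (325,255), the plate at (348,162), the nut at (407,185), and three grey-lid jars at (190,343), (247,380) and (270,333). It also shows the pink and red look-alikes. In the top view the jars are at (411,232), (449,225) and (453,279), the plate at (215,282), the nut at (222,211) and the switch at (277,238).

```bash
cat > vis.py <<'E'
from bench import ctrl,camera
import cv2,numpy as np
from scipy.spatial.transform import Rotation as R
def rot(c):
    q=np.array(c["rotation"]); return R.from_quat(q[[1,2,3,0]]).as_matrix()
def plane(c,uv,z):
    uv=np.atleast_2d(uv).astype(float); d=np.c_[(uv[:,0]-c["cx"])/c["fx"],(uv[:,1]-c["cy"])/c["fy"],np.ones(len(uv))]@rot(c).T
    o=np.array(c["xyz"]); return (o+d*((z-o[2])/d[:,2])[:,None])[:,:2]
def proj(c,p):
    p=(np.atleast_2d(p)-c["xyz"])@rot(c); return np.c_[c["cx"]+c["fx"]*p[:,0]/p[:,2],c["cy"]+c["fy"]*p[:,1]/p[:,2]]
def blobs(m,box,amin,amax):
    x0,y0,x1,y1=box; mm=np.zeros_like(m,np.uint8); mm[y0:y1,x0:x1]=m[y0:y1,x0:x1]
    n,l,s,ce=cv2.connectedComponentsWithStats(mm); return [(ce[i].round(1),s[i][4],s[i][2:4]) for i in range(1,n) if amin<s[i][4]<amax]
E
python3 - <<'E'
import cv2,numpy as np
t=cv2.imread("pics/top0.png");s=cv2.imread("pics/scene0.png")
a=cv2.resize(t[190:310,180:380],None,fx=4,fy=4,interpolation=cv2.INTER_CUBIC)
cv2.imwrite("pics/tc.png",np.clip(a*1.5,0,255).astype(np.uint8))
b=cv2.resize(s[100:310,250:460],None,fx=2.85,fy=2.85,interpolation=cv2.INTER_CUBIC);cv2.imwrite("pics/sc.png",b)
for n,i,P in(("t",t,[(411,232),(449,225),(453,279),(305,216),(307,255),(277,235),(222,212),(330,265),(198,282),(230,300)]),("s",s,[(190,337),(247,373),(270,325),(318,224),(354,243),(353,204),(407,178),(290,285),(335,170)])):
    for x,y in P: print(n,x,y,np.median(i[y-1:y+2,x-1:x+2].reshape(-1,3),0))
E
```

```text
t 411 232 [65. 64. 61.]
t 449 225 [64. 64. 61.]
t 453 279 [65. 64. 61.]
t 305 216 [14. 15. 16.]
t 307 255 [15. 15. 12.]
t 277 235 [14.  8. 10.]
t 222 212 [44. 41. 40.]
t 330 265 [122. 121. 115.]
t 198 282 [124. 123. 118.]
t 230 300 [123. 122. 117.]
s 190 337 [107. 111. 110.]
s 247 373 [107. 108. 107.]
s 270 325 [108. 111. 111.]
s 318 224 [46. 55. 62.]
s 354 243 [47. 54. 58.]
s 353 204 [45. 52. 60.]
s 407 178 [54. 63. 71.]
s 290 285 [80. 88. 98.]
s 335 170 [132. 136. 134.]
```

View pics/tc.png

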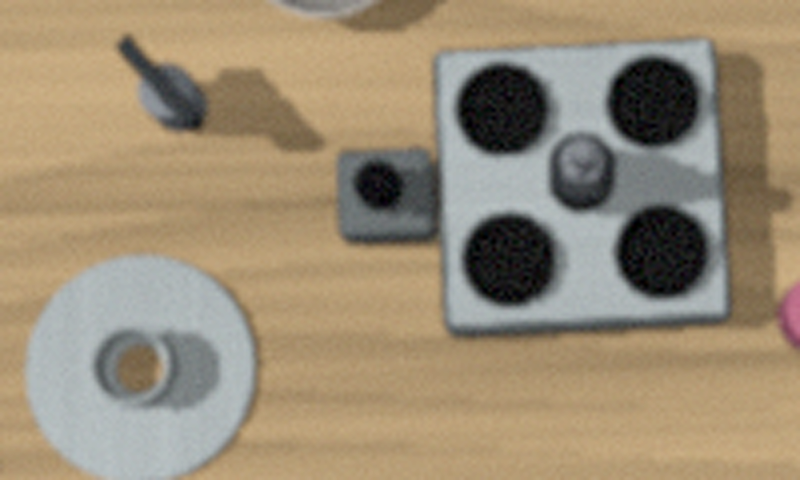

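View pics/sc.png

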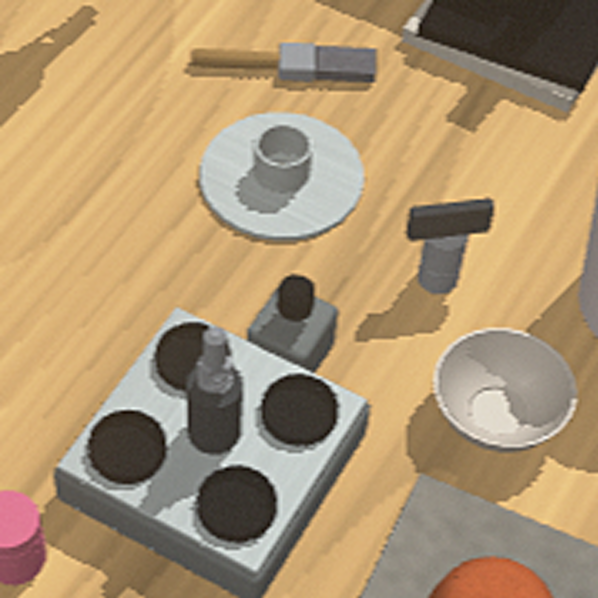

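The crops show four dark pockets round the post and the knob at top (275,236). The plate's collar is at about (214,281), and the nut's dark bar runs from (211,200) to (230,221).

```bash
cat > meas.py <<'E'
from vis import *
t=camera("top");s=camera("scene")
T=t["color"].astype(int);S=s["color"].astype(int)
def mx(i):return i.max(2)
def sat(i):return i.max(2)-i.min(2)
def best(rt,rs):
    return rt.round(4),rs.round(4)
# jars: lids
def jars():
    lt=blobs((mx(T)<90)&(mx(T)>45)&(sat(T)<14),(375,190,500,330),120,500)
    ls=blobs((mx(S)<135)&(mx(S)>85)&(sat(S)<14),(150,290,300,420),120,900)
    for b in lt: print("lid t",b,plane(t,b[0],.072))
    for b in ls: print("lid s",b,plane(s,b[0],.072))
if __name__=="__main__":
    jars()
    pt=blobs(mx(T)<36,(290,195,362,275),150,700); P=[]
    for b in pt: print("pk t",b,plane(t,b[0],.070)); 
    for b in blobs(mx(S)<75,(270,200,380,300),100,900): print("pk s",b,plane(s,b[0],.069))
    for b in blobs(mx(T)<30,(262,225,290,250),20,300): print("knob t",b,plane(t,b[0],.104))
    for b in blobs(mx(S)<75,(340,190,365,215),20,300): print("knob s",b,plane(s,b[0],.09))
    for b in blobs((mx(T)>85)&(sat(T)<16),(180,250,250,315),500,4000): print("plate t",b,plane(t,b[0],.008))
    for n,c,I,box in(("t",t,T,(185,250,246,313)),("s",s,S,(317,135,380,187))):
        m=((sat(I)<22)).astype(np.uint8); mm=np.zeros_like(m); x0,y0,x1,y1=box; mm[y0:y1,x0:x1]=m[y0:y1,x0:x1]
        k=max(cv2.findContours(mm,0,1)[0],key=cv2.contourArea)
        w=plane(c,k[:,0],.008).astype(np.float32); print("plate circ",n,cv2.minEnclosingCircle(w),cv2.fitEllipse((w*1e3).astype(np.float32)))
    for n,c,I,box,hi in(("t",t,T,(205,195,236,226),52),("s",s,S,(388,165,428,190),85)):
        m=((mx(I)<hi)&(sat(I)<25)).astype(np.uint8); mm=np.zeros_like(m); x0,y0,x1,y1=box; mm[y0:y1,x0:x1]=m[y0:y1,x0:x1]
        k=max(cv2.findContours(mm,0,1)[0],key=cv2.contourArea); r=cv2.minAreaRect(k); bx=cv2.boxPoints(r); print("bar",n,r,plane(c,bx,.109).tolist(),"ctr",plane(c,[r[0]],.09))
E
python3 meas.py
```

```text
lid t (array([448.4, 224.1]), np.int32(356), array([23, 21], dtype=int32)) [[ 0.58512083 -0.36436832]]
lid t (array([409. , 232.2]), np.int32(337), array([21, 21], dtype=int32)) [[ 0.56439261 -0.24941651]]
lid t (array([451.9, 278.9]), np.int32(353), array([24, 19], dtype=int32)) [[ 0.4269411  -0.36474603]]
lid s (array([269. , 328.1]), np.int32(409), array([24, 23], dtype=int32)) [[ 0.56731835 -0.25433596]]
lid s (array([188.2, 338.4]), np.int32(437), array([27, 25], dtype=int32)) [[ 0.428416   -0.37118288]]
lid s (array([245.9, 375.7]), np.int32(480), array([26, 26], dtype=int32)) [[ 0.58895016 -0.37122153]]
pk t (array([343., 215.]), np.int32(365), array([21, 21], dtype=int32)) [[ 0.61997941 -0.06103359]]
pk t (array([305.3, 216.9]), np.int32(363), array([22, 21], dtype=int32)) [[0.61718266 0.04830799]]
pk t (array([345.1, 252.4]), np.int32(373), array([22, 22], dtype=int32)) [[ 0.51081418 -0.06352765]]
pk t (array([307. , 254.5]), np.int32(367), array([22, 22], dtype=int32)) [[0.50756316 0.04587348]]
pk s (array([353.3, 205.4]), np.int32(142), array([13, 13], dtype=int32)) [[0.55
[... 996 characters left out ...]
951171875, 319.814697265625), (165.968017578125, 168.4058074951172), 20.980064392089844)
bar t ((218.9923095703125, 211.9384765625), (27.27650260925293, 9.033697128295898), 37.87498474121094) [[0.6454015080538771, 0.3296559164648553], [0.6656220556951741, 0.3140185226551363], [0.6157626787871482, 0.25308413097966265], [0.5957303531356972, 0.26876987163261024]] ctr [[0.63428411 0.29465193]]
bar s ((407.47955322265625, 176.82595825195312), (11.333600044250488, 29.96977996826172), 83.2901611328125) [[0.5992101091984201, 0.2674876575905383], [0.6603405302692589, 0.3203260451789365], [0.6803758887860665, 0.2877803194069396], [0.6200318540016068, 0.23585865790620741]] ctr [[0.63498269 0.29297307]]
```

```bash
python3 -m pendant '[[0.135,-0.2534,0.1,0,0,0.08],[0.135,-0.2534,0.1,0,0,0.083],[0.135,-0.2534,0,0,0,0],[0.135,-0.2534,0,0,0,0],[0.135,-0.2534,0,0,0,0],[0.135,-0.2534,0,0,0,0],[0.135,-0.2534,0,0,0,0],[0.135,-0.2534,0,0,0,0],[0.135,-0.2534,0,0,0,0],[0.135,-0.2534,0,0,0,0]]' 1; python3 -c "
import meas;meas.jars();from bench import ctrl;o=ctrl.get_obs();print(o['q'],o['eef_pos'],o['eef_rot'])"
```

```text
time_s: 1.45
eef_pos: [0.4032, 0.0508, 0.2795]
eef_rot: [0.0, -0.011, 1.0, 0.0]
wrist_force: [0.6, -0.8, -0.2]
opening: 0.998
grasp_force: 0.0
lid t (array([448.7, 224.1]), np.int32(343), array([22, 21], dtype=int32)) [[ 0.58509863 -0.36523464]]
lid t (array([409.1, 232.2]), np.int32(328), array([21, 21], dtype=int32)) [[ 0.56438523 -0.2497046 ]]
lid t (array([451.8, 278.8]), np.int32(338), array([24, 19], dtype=int32)) [[ 0.42723238 -0.36447898]]
lid t (array([479.8, 296.3]), np.int32(209), array([13, 35], dtype=int32)) [[ 0.3757267  -0.44073906]]
lid s (array([269.4, 328.6]), np.int32(431), array([25, 26], dtype=int32)) [[ 0.5687897  -0.25485014]]
lid s (array([190.4, 340.1]), np.int32(311), array([24, 24], dtype=int32)) [[ 0.43519433 -0.37169683]]
lid s (array([156.4, 372. ]), np.int32(236), array([18, 20], dtype=int32)) [[ 0.42021918 -0.46774019]]
lid s (array([245.9, 375.7]), np.int32(482), array([26, 26], dtype=int32)) [[ 0.58895016 -0.37122153]]
[-1.73497534e-01 -2.55202821e-01  1.94733013e+00 -1.56802351e-03
  1.44857348e+00 -1.76054362e+00] [0.40442327 0.04822519 0.27936495] [ 2.98031870e-04 -8.22002219e-03  9.99965813e-01 -8.45951997e-04]
```

```bash
python3 -m pendant '[[0.136,-0.254,0,0,0,-0.111],[0.136,-0.254,0,0,0,-0.111],[0.136,-0.254,0,0,0,-0.111],[0.136,-0.254,0,0,0,-0.111],[0.136,-0.254,0,0,0,-0.111],[0.136,-0.254,0,0,0,-0.111],[0,0,-0.1,0,0,-0.111],[0,0,-0.2,0,0,-0.111],[0,0,-0.2,0,0,-0.111],[0,0,-0.1,0,0,0]]' ; python3 -m pendant '[[0,0,0,0,0,0],[0,0,0,0,0,0],[0,0,0,0,0,0],[0,0,0,0,0,0],[0,0,0,0,0,0],[0,0,0,0,0,0],[0,0,0,0,0,0],[0,0,0,0,0,0],[0,0,0,0,0,0],[0,0,0,0,0,0]]';python3 -c "
from bench import ctrl;o=ctrl.get_obs();print(o['q'],o['eef_pos'],o['eef_rot'],o['torque'])"
```

```text
time_s: 2.8
eef_pos: [0.5648, -0.2504, 0.1565]
eef_rot: [-0.002, 0.698, 0.717, -0.0]
wrist_force: [-0.5, 0.4, -0.4]
opening: 1.005
grasp_force: 0.0
time_s: 4.05
eef_pos: [0.5658, -0.2521, 0.1593]
eef_rot: [-0.0, 0.698, 0.716, -0.0]
wrist_force: [-0.6, 0.2, 0.8]
opening: 1.0
grasp_force: 0.0
[-6.10498335e-01  3.55808798e-01  1.55895269e+00 -2.73285838e-05
  1.22687102e+00 -6.35293574e-01] [ 0.56583451 -0.25213172  0.15926049] [-1.75805055e-05  6.98282926e-01  7.15821874e-01 -1.59180221e-05] [-0.0021573  -0.01537223  0.02176603]
```

```bash
python3 -m pendant '[[0.006,0,-0.19,0,0,0],[0,0,-0.19,0,0,0],[0,0,-0.14,0,0,0],[0,0,-0.056,0,0,0],[0,0,0,0,0,0],[0,0,0,0,0,0],[0,0,0,0,0,0],[0,0,0,0,0,0],[0,0,0,0,0,0],[0,0,0,0,0,0]]' ; python3 -m pendant '[[0,0,0,0,0,0],[0,0,0,0,0,0],[0,0,0,0,0,0],[0,0,0,0,0,0],[0,0,0,0,0,0],[0,0,0,0,0,0],[0,0,0,0,0,0],[0,0,0.15,0,0,0],[0,0,0.2,0,0,0],[0,0,0.2,0,0,0]]' -1;python3 -m pendant '[[0.0665,0.238,0,0,0,0],[0.0665,0.238,0,0,0,0],[0.0665,0.238,0,0,0,0],[0.0665,0.238,0,0,0,0],[0,0,0,0,0,0],[0,0,0,0,0,0],[0,0,0,0,0,0],[0,0,0,0,0,0],[0,0,0,0,0,0],[0,0,0,0,0,0]]'; python3 -c "
import meas;import cv2;cv2.imwrite('pics/p1.png',meas.S[130:330,200:460].repeat(3,0).repeat(3,1));meas.jars()"
```

```text
time_s: 5.3
eef_pos: [0.567, -0.2521, 0.0442]
eef_rot: [0.0, 0.698, 0.716, 0.0]
wrist_force: [-1.0, -1.1, 0.3]
opening: 1.005
grasp_force: 0.0
time_s: 6.55
eef_pos: [0.5661, -0.2513, 0.1535]
eef_rot: [-0.002, 0.698, 0.716, -0.0]
wrist_force: [1.6, -0.2, -2.1]
opening: 0.639
grasp_force: 64.2
time_s: 7.8
eef_pos: [0.6202, -0.0621, 0.1541]
eef_rot: [0.0, 0.699, 0.716, 0.0]
wrist_force: [-0.9, -0.0, -2.3]
opening: 0.642
grasp_force: 64.3
lid t (array([448.2, 223.9]), np.int32(339), array([23, 21], dtype=int32)) [[ 0.5857206  -0.36382623]]
lid t (array([451.7, 279. ]), np.int32(343), array([24, 20], dtype=int32)) [[ 0.42667181 -0.36415948]]
lid t (array([481. , 289.5]), np.int32(383), array([17, 48], dtype=int32)) [[ 0.39480093 -0.44546856]]
lid s (array([187.9, 338.9]), np.int32(315), array([21, 23], dtype=int32)) [[ 0.42861785 -0.37246422]]
lid s (array([161.9, 378.5]), np.int32(464), array([29, 36], dtype=int32)) [[ 0.43987373 -0.47232062]][ WARN:0@1.420] global loadsave.cpp:1063 imwrite_ Unsupported depth image for selected encoder is fallbacked to CV_8U.
```

View pics/p1.png

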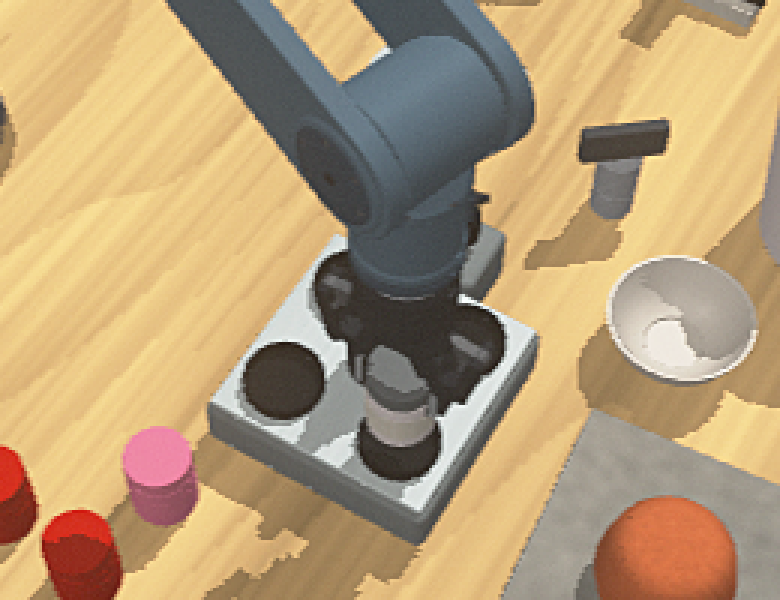

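```bash
python3 -m pendant '[[-0.003,0,-0.15,0,0,0],[0,0,-0.07,0,0,0],[0,0,-0.025,0,0,0],[0,0,0,0,0,0],[0,0,0,0,0,0],[0,0,0,0,0,0],[0,0,0,0,0,0],[0,0,0,0,0,0],[0,0,0,0,0,0],[0,0,0,0,0,0]]';python3 -m pendant '[[0,0,0,0,0,0],[0,0,0,0,0,0],[0,0,0,0,0,0],[0,0,0,0,0,0],[0,0,0.05,0,0,0],[0,0,0.15,0,0,0],[0,0,0.15,0,0,0],[0,0,0,0,0,0],[-0.0325,-0.306,0,0,0,0],[-0.0325,-0.306,0,0,0,0]]' 1;  python3 -m pendant '[[-0.0325,-0.306,0,0,0,0],[-0.0325,-0.306,0,0,0,0],[-0.0325,-0.306,0,0,0,0],[0,0,0,0,0,0],[0,0,0,0,0,0],[0,0,0,0,0,0],[0,0,0,0,0,0],[0,0,0,0,0,0],[0,0,0,0,0,0],[0,0,0,0,0,0]]'; python3 -c "
import meas;import cv2;meas.jars();cv2.imwrite('pics/p2.png',meas.S[200:440,150:410].astype('uint8').repeat(2,0).repeat(2,1))"
```

```text
time_s: 9.15
eef_pos: [0.6196, -0.0617, 0.1051]
eef_rot: [-0.0, 0.698, 0.716, -0.0]
wrist_force: [0.6, -0.2, -2.3]
opening: 0.643
grasp_force: 64.5
time_s: 10.4
eef_pos: [0.6063, -0.1844, 0.1744]
eef_rot: [-0.0, 0.697, 0.717, -0.0]
wrist_force: [0.1, -0.6, -0.7]
opening: 0.999
grasp_force: 0.0
time_s: 11.65
eef_pos: [0.5872, -0.3676, 0.1752]
eef_rot: [0.0, 0.698, 0.716, -0.0]
wrist_force: [0.2, -0.6, 1.1]
opening: 0.999
grasp_force: 0.0
lid s (array([188.1, 338.5]), np.int32(431), array([26, 25], dtype=int32)) [[ 0.42838057 -0.371487  ]]
lid s (array([246.2, 375.9]), np.int32(482), array([26, 26], dtype=int32)) [[ 0.58976098 -0.3712325 ]]
```

View pics/p2.png

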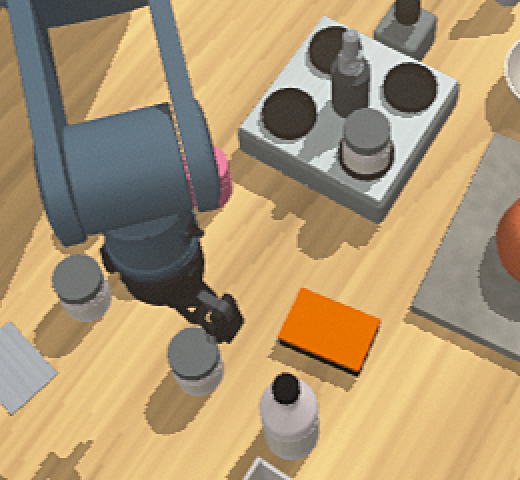

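```bash
python3 -m pendant '[[0,0,-0.2,0,0,0],[0,0,-0.2,0,0,0],[0,0,-0.16,0,0,0],[0,0,-0.096,0,0,0],[0,0,0,0,0,0],[0,0,0,0,0,0],[0,0,0,0,0,0],[0,0,0,0,0,0],[0,0,0,0,0,0],[0,0,0,0,0,0]]' ; python3 -m pendant '[[0,0,0,0,0,0],[0,0,0,0,0,0],[0,0,0,0,0,0],[0,0,0,0,0,0],[0,0,0,0,0,0],[0,0,0,0,0,0],[0,0,0,0,0,0],[0,0,0.15,0,0,0],[0,0,0.2,0,0,0],[0,0,0.2,0,0,0]]' -1;python3 -m pendant '[[-0.0642,0.2528,0,0,0,0],[-0.0642,0.2528,0,0,0,0],[-0.0642,0.2528,0,0,0,0],[-0.0642,0.2528,0,0,0,0],[-0.0642,0.2528,0,0,0,0],[-0.0642,0.2528,0,0,0,0],[0,0,0,0,0,0],[0,0,0,0,0,0],[0,0,0,0,0,0],[0,0,0,0,0,0]]'; python3 -c "
import meas;import cv2;meas.jars();cv2.imwrite('pics/p3.png',meas.S[130:430,150:410].astype('uint8').repeat(2,0).repeat(2,1))"
```

```text
time_s: 13.0
eef_pos: [0.5872, -0.3677, 0.0441]
eef_rot: [0.0, 0.698, 0.716, -0.0]
wrist_force: [-0.5, 0.1, -0.1]
opening: 0.998
grasp_force: 0.0
time_s: 14.25
eef_pos: [0.5861, -0.3667, 0.1531]
eef_rot: [-0.002, 0.698, 0.716, -0.0]
wrist_force: [0.3, 0.6, -1.8]
opening: 0.637
grasp_force: 64.0
time_s: 15.5
eef_pos: [0.5102, -0.0653, 0.1537]
eef_rot: [-0.0, 0.699, 0.715, -0.0]
wrist_force: [0.2, 0.6, -2.0]
opening: 0.639
grasp_force: 64.1
lid t (array([451.7, 279.2]), np.int32(330), array([24, 20], dtype=int32)) [[ 0.42610397 -0.36412452]]
lid s (array([188.6, 337.9]), np.int32(251), array([24, 25], dtype=int32)) [[ 0.42840359 -0.36978072]]
lid s (array([160.8, 381.1]), np.int32(631), array([29, 38], dtype=int32)) [[ 0.44168111 -0.47790029]]
```

View pics/p3.png

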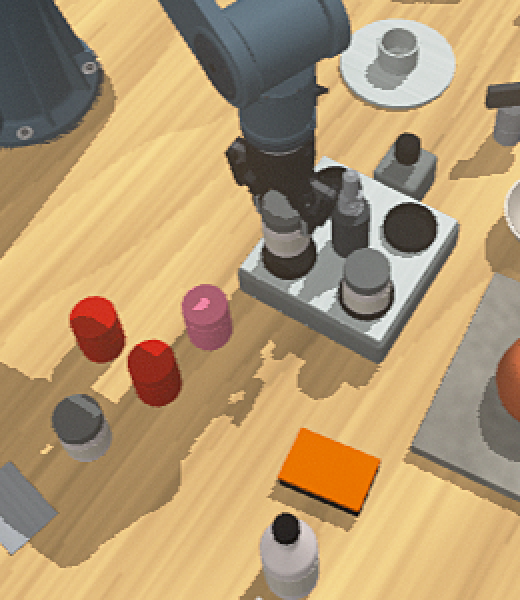

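```bash
python3 -m pendant '[[0,0.004,-0.15,0,0,0],[0,0,-0.07,0,0,0],[0,0,-0.023,0,0,0],[0,0,0,0,0,0],[0,0,0,0,0,0],[0,0,0,0,0,0],[0,0,0,0,0,0],[0,0,0,0,0,0],[0,0,0,0,0,0],[0,0,0,0,0,0]]';python3 -m pendant '[[0,0,0,0,0,0],[0,0,0,0,0,0],[0,0,0,0,0,0],[0,0,0,0,0,0],[0,0,0.05,0,0,0],[0,0,0.15,0,0,0],[0,0,0.15,0,0,0],[0,0,0,0,0,0],[-0.0692,-0.253,0,0,0,0],[-0.0692,-0.253,0,0,0,0]]' 1;  python3 -m pendant '[[-0.0692,-0.253,0,0,0,0],[-0.0692,-0.253,0,0,0,0],[-0.0692,-0.253,0,0,0,0],[-0.0692,-0.253,0,0,0,0],[0,0,0,0,0,0],[0,0,0,0,0,0],[0,0,0,0,0,0],[0,0,0,0,0,0],[0,0,0,0,0,0],[0,0,0,0,0,0]]'; python3 -c "
import meas;import cv2;meas.jars();cv2.imwrite('pics/p4.png',meas.S[130:430,150:410].astype('uint8').repeat(2,0).repeat(2,1))"
```

```text
time_s: 16.85
eef_pos: [0.5102, -0.0634, 0.1054]
eef_rot: [-0.0, 0.698, 0.716, 0.0]
wrist_force: [-1.3, 3.2, 0.3]
opening: 0.642
grasp_force: 64.7
time_s: 18.1
eef_pos: [0.4818, -0.1651, 0.1748]
eef_rot: [-0.0, 0.697, 0.717, -0.0]
wrist_force: [0.5, -0.1, -0.1]
opening: 0.998
grasp_force: 0.0
time_s: 19.35
eef_pos: [0.4273, -0.3669, 0.1754]
eef_rot: [0.0, 0.698, 0.716, -0.0]
wrist_force: [0.5, 0.3, 0.3]
opening: 0.999
grasp_force: 0.0
lid t (array([485. , 292.4]), np.int32(124), array([25, 20], dtype=int32)) [[ 0.38632825 -0.45624263]]
lid s (array([188. , 338.4]), np.int32(431), array([26, 26], dtype=int32)) [[ 0.42803687 -0.37142164]]
```

View pics/p4.png

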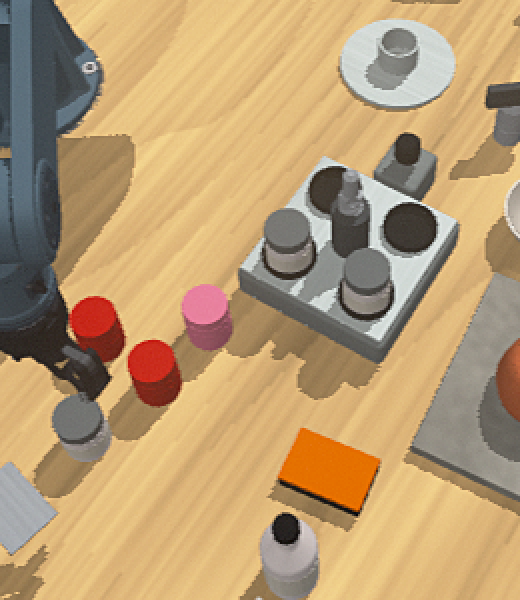

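```bash
python3 -m pendant '[[0,-0.003,-0.2,0,0,0],[0,0,-0.2,0,0,0],[0,0,-0.16,0,0,0],[0,0,-0.096,0,0,0],[0,0,0,0,0,0],[0,0,0,0,0,0],[0,0,0,0,0,0],[0,0,0,0,0,0],[0,0,0,0,0,0],[0,0,0,0,0,0]]' ; python3 -m pendant '[[0,0,0,0,0,0],[0,0,0,0,0,0],[0,0,0,0,0,0],[0,0,0,0,0,0],[0,0,0,0,0,0],[0,0,0,0,0,0],[0,0,0,0,0,0],[0,0,0.15,0,0,0],[0,0,0.2,0,0,0],[0,0,0.2,0,0,0]]' -1;python3 -m pendant '[[0,0.2955,0,0,0,0],[0,0.2955,0,0,0,0],[0,0.2955,0,0,0,0],[0,0.2955,0,0,0,0],[0,0.2955,0,0,0,0],[0,0.2955,0,0,0,0],[0,0.2955,0,0,0,0],[0.133,0,0,0,0,0],[0.133,0,0,0,0,0],[0.133,0,0,0,0,0]]'; python3 -m pendant '[[0,0,0,0,0,0],[0,0,0,0,0,0],[0,0,0,0,0,0],[0,0,0,0,0,0],[0,0,0,0,0,0],[0,0,0,0,0,0],[0,0,0,0,0,0],[0,0,0,0,0,0],[0,0,0,0,0,0],[0,0,0,0,0,0]]'; python3 -c "
import meas;import cv2;meas.jars();cv2.imwrite('pics/p5.png',meas.S[130:430,150:410].astype('uint8').repeat(2,0).repeat(2,1))"
```

```text
time_s: 20.7
eef_pos: [0.4271, -0.3678, 0.0442]
eef_rot: [0.0, 0.698, 0.716, -0.0]
wrist_force: [-0.6, 0.2, 0.4]
opening: 1.004
grasp_force: 0.0
time_s: 21.95
eef_pos: [0.4262, -0.3666, 0.1537]
eef_rot: [-0.002, 0.698, 0.716, 0.0]
wrist_force: [0.4, -0.3, -2.2]
opening: 0.642
grasp_force: 64.1
time_s: 23.2
eef_pos: [0.5065, 0.0467, 0.1529]
eef_rot: [-0.001, 0.698, 0.716, -0.001]
wrist_force: [-0.4, -0.7, -2.4]
opening: 0.641
grasp_force: 64.2
time_s: 24.45
eef_pos: [0.5069, 0.046, 0.1541]
eef_rot: [-0.0, 0.698, 0.716, -0.0]
wrist_force: [0.1, -0.5, -3.0]
opening: 0.641
grasp_force: 64.4
```

View pics/p5.png

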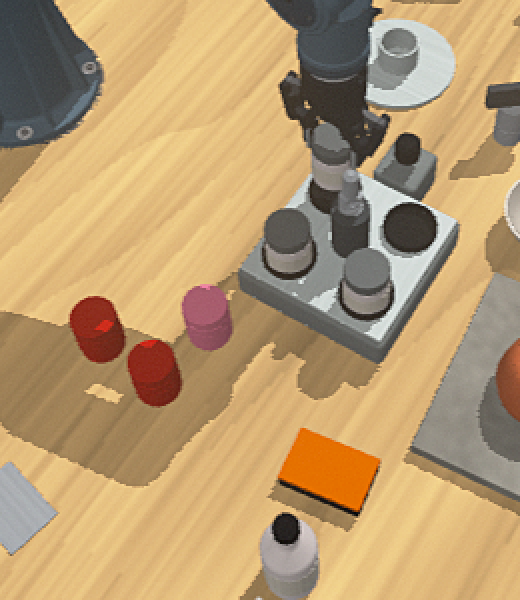

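```bash
python3 -m pendant '[[0,-0.002,-0.15,0,0,0],[0,0,-0.07,0,0,0],[0,0,-0.024,0,0,0],[0,0,0,0,0,0],[0,0,0,0,0,0],[0,0,0,0,0,0],[0,0,0,0,0,0],[0,0,0,0,0,0],[0,0,0,0,0,0],[0,0,0,0,0,0]]';python3 -m pendant '[[0,0,0,0,0,0],[0,0,0,0,0,0],[0,0,0,0,0,0],[0,0,0,0,0,0],[0,0,0.05,0,0,0],[0,0,0.15,0,0,0],[0,0,0.15,0,0,0],[0,0,0,0,0,0],[-0.067,0.275,0,0,0,0],[-0.067,0.275,0,0,0,0]]' 1;  python3 -m pendant '[[-0.067,0.275,0,0,0,0],[-0.067,0.275,0,0,0,0],[-0.067,0.275,0,0,0,0],[0,0,0,0,0,0],[0,0,0,0,0,0],[0,0,0,0,0,0],[0,0,0,0,0,0],[0,0,0,0,0,0],[0,0,0,0,0,0],[0,0,0,0,0,0]]'; python3 -c "
import meas;import cv2;meas.jars();cv2.imwrite('pics/p6.png',meas.S[100:400,250:450].astype('uint8').repeat(2,0).repeat(2,1))"
```

```text
time_s: 25.8
eef_pos: [0.5062, 0.0469, 0.1047]
eef_rot: [-0.001, 0.698, 0.716, 0.0]
wrist_force: [0.5, 4.5, -3.2]
opening: 0.642
grasp_force: 68.3
time_s: 27.05
eef_pos: [0.4795, 0.1562, 0.1748]
eef_rot: [-0.0, 0.699, 0.715, -0.0]
wrist_force: [1.0, 0.2, -0.0]
opening: 0.998
grasp_force: 0.0
time_s: 28.3
eef_pos: [0.44, 0.3204, 0.1753]
eef_rot: [0.0, 0.698, 0.716, 0.0]
wrist_force: [0.2, -0.4, -0.9]
opening: 0.999
grasp_force: 0.0
```

View pics/p6.png

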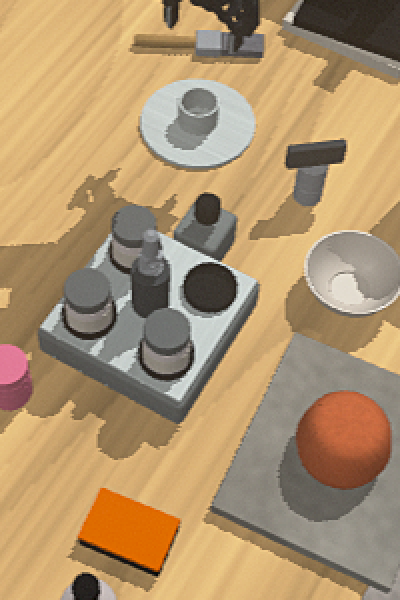

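```bash
python3 -c "
from vis import *
s=camera('scene');t=camera('top')
print(plane(t,[[325.7,230]],.211),plane(s,[[325.6,217]],.211))
print(proj(s,[[.563,-.0083,.211],[.563,-.0063,.211]]),proj(t,[[.563,-.0083,.211]]))
I=s['color'][205:275,295:355];J=t['color'][210:260,300:350]
cv2.imwrite('pics/p7.png',np.hstack([cv2.resize(I,(400,467),interpolation=2),cv2.resize(J,(400,467),interpolation=2)]))"
```

```text
[[ 0.55505891 -0.00712643]] [[ 0.56372678 -0.00804455]]
[[325.26823767 216.93791849]
 [325.73536465 216.32786569]] [[326.06200592 227.00997247]]
```

View pics/p7.png

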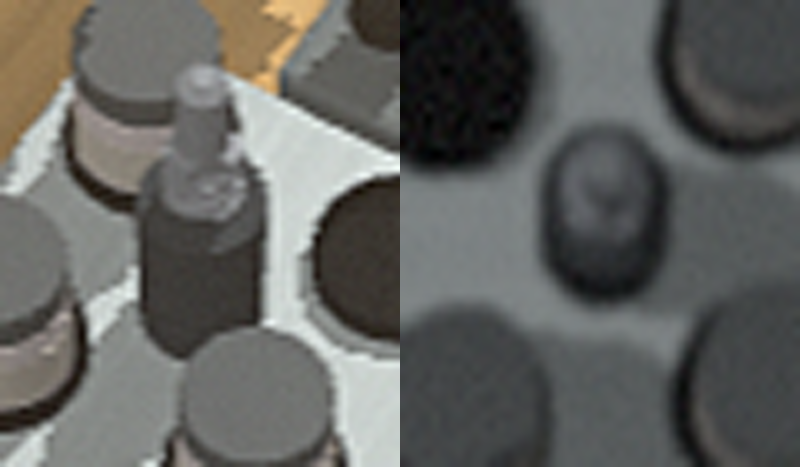

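```bash
python3 -m pendant '[[0,0,-0.2,0,0,0],[0,0,-0.2,0,0,0],[0,0,-0.2,0,0,0],[0,0,-0.1,0,0,0],[0,0,-0.04,0,0,0],[0,0,0,0,0,0],[0,0,0,0,0,0],[0,0,0,0,0,0],[0,0,0,0,0,0],[0,0,0,0,0,0]]'; python3 -m pendant '[[0,0,0,0,0,0],[0,0,0,0,0,0],[0,0,0,0,0,0],[0,0,0,0,0,0],[0,0,0,0,0,0],[0,0,0,0,0,0],[0,0,0,0,0,0],[0,0,0,0,0,0],[0,0,0,0,0,0],[0,0,0,0,0,0]]' -1
```

```text
time_s: 29.75
eef_pos: [0.44, 0.3207, 0.0276]
eef_rot: [0.0, 0.698, 0.716, 0.0]
wrist_force: [0.3, -0.3, 0.5]
opening: 1.0
grasp_force: 0.0
time_s: 31.0
eef_pos: [0.4398, 0.3206, 0.0279]
eef_rot: [-0.0, 0.698, 0.716, -0.0]
wrist_force: [-1.7, -1.5, 7.4]
opening: 0.683
grasp_force: 63.5
```

```bash
python3 -m pendant '[[0,0,0.1,0,0,0],[0,0,0.25,0,0,0],[0,0,0.28,0,0,0],[0,0,0.28,0,0,0],[0,0,0.25,0,0,0],[0,0,0,0,0,0],[0,0,0,0,0,0],[0,0,0,0,0,0],[0,0,0,0,0,0],[0,0,0,0,0,0]]'; python3 -m pendant '[[0.1025,-0.274,0,0,0,0],[0.1025,-0.274,0,0,0,0],[0.1025,-0.274,0,0,0,0],[0.1025,-0.274,0,0,0,0],[0.1025,-0.274,0,0,0,0],[0.1025,-0.274,0,0,0,0],[0,0,0,0,0,0],[0,0,0,0,0,0],[0,0,0,0,0,0],[0,0,0,0,0,0]]'; python3 -c "
import meas;import cv2;cv2.imwrite('pics/p8.png',meas.S[100:300,240:440].astype('uint8').repeat(3,0).repeat(3,1))"
```

```text
time_s: 32.25
eef_pos: [0.4396, 0.3204, 0.2583]
eef_rot: [-0.0, 0.698, 0.716, -0.001]
wrist_force: [-0.9, 0.0, -3.9]
opening: 0.681
grasp_force: 66.7
time_s: 33.5
eef_pos: [0.5626, -0.007, 0.2594]
eef_rot: [-0.0, 0.698, 0.716, 0.0]
wrist_force: [-0.0, -0.7, -4.8]
opening: 0.678
grasp_force: 66.8
```

View pics/p8.png

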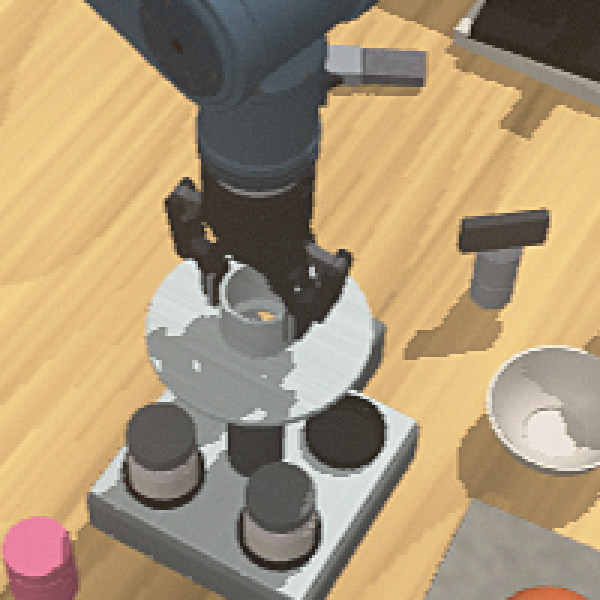

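```bash
python3 -m pendant '[[0.002,-0.006,-0.1,0,0,0],[0,0,-0.1,0,0,0],[0,0,-0.08,0,0,0],[0,0,-0.08,0,0,0],[0,0,-0.06,0,0,0],[0,0,-0.03,0,0,0],[0,0,0,0,0,0],[0,0,0,0,0,0],[0,0,0,0,0,0],[0,0,0,0,0,0]]'; python3 -m pendant '[[0,0,-0.01,0,0,0],[0,0,-0.01,0,0,0],[0,0,-0.004,0,0,0],[0,0,0,0,0,0],[0,0,0,0,0,0],[0,0,0,0,0,0],[0,0,0,0,0,0],[0,0,0,0,0,0],[0,0,0,0,0,0],[0,0,0,0,0,0]]'
```

```text
time_s: 34.85
eef_pos: [0.5635, -0.0095, 0.1697]
eef_rot: [0.0, 0.698, 0.716, 0.0]
wrist_force: [-0.4, -0.4, -4.7]
opening: 0.679
grasp_force: 66.8
time_s: 36.1
eef_pos: [0.5633, -0.0094, 0.1645]
eef_rot: [0.0, 0.698, 0.716, 0.0]
wrist_force: [0.4, 1.0, -5.0]
opening: 0.679
grasp_force: 66.8
```

```bash
python3 -m pendant '[[0,0,-0.005,0,0,0],[0,0,0,0,0,0],[0,0,0,0,0,0],[0,0,0,0,0,0],[0,0,0,0,0,0],[0,0,0,0,0,0],[0,0,0,0,0,0],[0,0,0,0,0,0],[0,0,0,0,0,0],[0,0,0,0,0,0]]'; python3 -m pendant '[[0,0,0,0,0,0],[0,0,0,0,0,0],[0,0,0,0,0,0],[0,0,0,0,0,0],[0,0,0,0,0,0],[0,0,0.1,0,0,0],[0,0,0.15,0,0,0],[0,0,0.2,0,0,0],[0,0,0,0,0,0],[0,0,0,0,0,0]]' 1
python3 -c "
from vis import *
s=camera('scene');t=camera('top')
w=plane(s,[[393.3,172.3],[423,169.7]],.109);print(w,np.arctan2(*(w[1]-w[0])[::-1]))
I=s['color'][160:205,385:430];J=t['color'][190:230,200:240]
a=cv2.resize(I,(400,400),interpolation=2);b=cv2.resize(J,(400,400),interpolation=2)
cv2.imwrite('pics/p9.png',np.hstack([a,np.clip(b*1.6,0,255).astype('uint8')]))"
```

```text
time_s: 37.35
eef_pos: [0.5634, -0.0094, 0.1639]
eef_rot: [0.0, 0.698, 0.716, 0.0]
wrist_force: [-3.8, 0.9, 5.9]
opening: 0.684
grasp_force: 67.5
time_s: 38.6
eef_pos: [0.563, -0.0093, 0.253]
eef_rot: [-0.0, 0.698, 0.716, -0.0]
wrist_force: [-0.5, -0.8, -0.3]
opening: 1.004
grasp_force: 0.0
[[0.60121328 0.2713753 ]
 [0.66364881 0.32138666]] 0.6753553541042323
```

View pics/p9.png

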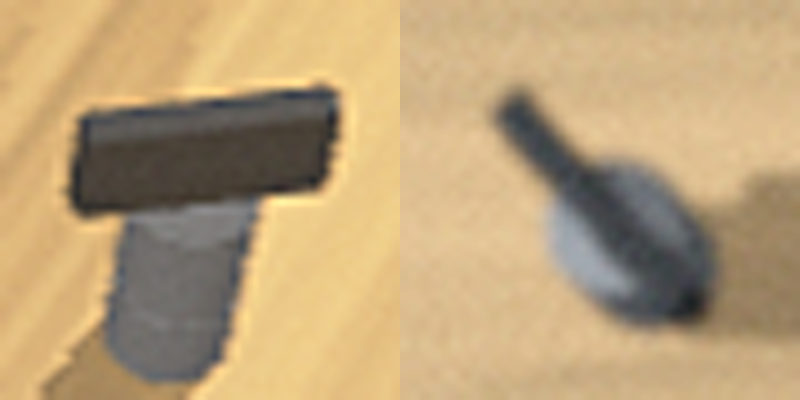

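```bash
python3 -c "
from vis import *
s=camera('scene');t=camera('top')
P=np.array([[82,117],[333,90],[82,138],[330,115]])/8.889+[385,160]
Q=(np.array([[513,103],[690,290],[500,115],[665,300]])-[400,0])/10+[200,190]
for c,p in((s,P),(t,Q)):
  w=plane(c,p,.109);print(w.round(4).tolist(),w.mean(0),[np.arctan2(*(w[i+1]-w[i])[::-1])%np.pi for i in(0,2)])
"
```

```text
[[0.6047, 0.2701], [0.6631, 0.3193], [0.6085, 0.263], [0.6666, 0.3102]] [0.63571559 0.2906244 ] [np.float64(0.7001978115605594), np.float64(0.681339801891652)]
[[0.6647, 0.3132], [0.6096, 0.2631], [0.6613, 0.3168], [0.6069, 0.2701]] [0.63562425 0.29079835] [np.float64(0.7371833565864785), np.float64(0.7087998199756256)]
```

```bash
python3 -m pendant '[[0.0727,0.3,0,0,0,-0.114],[0.0727,0.3,0,0,0,-0.114],[0.0727,0.3,0,0,0,-0.114],[0.0727,0.3,0,0,0,-0.114],[0.0727,0.3,0,0,0,-0.114],[0,0,0,0,0,0],[0,0,-0.2,0,0,0],[0,0,-0.2,0,0,0],[0,0,0,0,0,0],[0,0,0,0,0,0]]'; python3 -m pendant '[[0,0,-0.2,0,0,0],[0,0,-0.16,0,0,0],[0,0,-0.075,0,0,0],[0,0,0,0,0,0],[0,0,0,0,0,0],[0,0,0,0,0,0],[0,0,0,0,0,0],[0,0,0,0,0,0],[0,0,0,0,0,0],[0,0,0,0,0,0]]'; python3 -m pendant '[[0,0,0,0,0,0],[0,0,0,0,0,0],[0,0,0,0,0,0],[0,0,0,0,0,0],[0,0,0,0,0,0],[0,0,0,0,0,0],[0,0,0,0,0,0],[0,0,0,0,0,0],[0,0,0,0,0,0],[0,0,0,0,0,0]]' -1; python3 -c "
import meas;import cv2;cv2.imwrite('pics/p10.png',cv2.hconcat([meas.S[130:300,260:440].astype('uint8').repeat(2,0).repeat(2,1),meas.T[190:360,180:380].astype('uint8').repeat(2,0).repeat(2,1)]))
from bench import ctrl;print(ctrl.get_obs()['torque'])"
```

```text
time_s: 40.05
eef_pos: [0.6356, 0.2843, 0.1749]
eef_rot: [0.0, 0.936, 0.351, 0.001]
wrist_force: [0.5, 0.3, 0.4]
opening: 1.001
grasp_force: 0.0
time_s: 41.3
eef_pos: [0.6348, 0.2848, 0.0865]
eef_rot: [-0.0, 0.936, 0.351, -0.0]
wrist_force: [-0.1, -0.7, -0.4]
opening: 0.998
grasp_force: 0.0
time_s: 42.55
eef_pos: [0.6349, 0.2848, 0.0865]
eef_rot: [0.0, 0.936, 0.351, -0.0]
wrist_force: [-1.2, -0.4, -2.3]
opening: 0.152
grasp_force: 60.4
[-0.02986814 -0.01989807 -0.00744858]
```

View pics/p10.png

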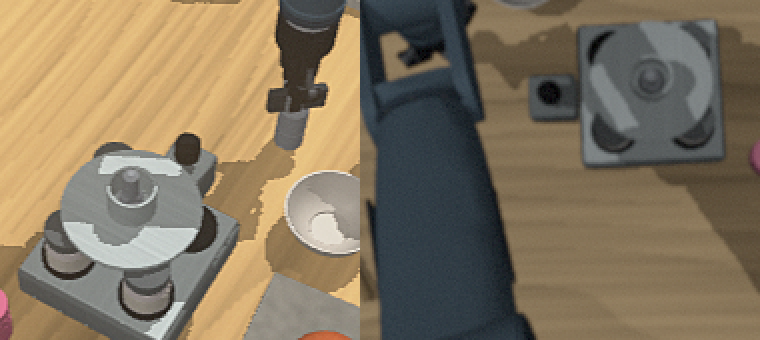

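```bash
python3 -m pendant '[[0,0,0,0,0,0],[0,0,0,0,0,0],[0,0,0,0,0,0],[0,0,0,0,0,0],[0.017,0.014,0,0,0,0],[0,0,0,0,0,0],[0,0,0,0,0,0],[0,0,0,0,0,0],[0,0,0,0,0,0],[0,0,0,0,0,0]]' -0.2; python3 -m pendant '[[0,0,0,0,0,0],[0,0,0,0,0,0],[0,0,0,0,0,0],[0,0,0,0,0,0],[0,0,0,0,0,0],[0,0,0,0,0,0],[0,0,0.05,0,0,0],[0,0,0.1,0,0,0],[0,0,0,0,0,0],[0,0,0,0,0,0]]' -1; cat > nutm.py <<'E'
from vis import *
s=camera('scene');o=ctrl.get_obs();p=np.array(o['eef_pos']);q=o['eef_rot']
r=R.from_quat(np.array(q)[[1,2,3,0]]).as_matrix();b=r[:,0]; print('tcp',p,'b',b.round(3),'q6',o['q'][5],'q1',o['q'][0])
I=s['color'].astype(int); z0=p[2]-.086   # underside height estimate
for h in (.055,.045,.035,.025,.015):
    u,v=proj(s,[[p[0],p[1],z0+h]])[0]; row=I[int(round(v)),int(u)-22:int(u)+23]
    sa=row[:,2]-row[:,0]; g=sa<22; n=22; 
    i=n
    while i>0 and g[i-1]: i-=1
    j=n
    while j<44 and g[j+1]: j+=1
    du=(i+j)/2-n+int(u)-u
    k=(proj(s,[[p[0]+.01*b[0],p[1]+.01*b[1],z0+h]])[0]-[u,v])[0]
    print(h,i,j,'du',round(du,2),'along b mm',round(du/k*10,2))
E
python3 nutm.py
```

```text
time_s: 43.9
eef_pos: [0.6383, 0.2876, 0.0865]
eef_rot: [-0.0, 0.936, 0.351, -0.0]
wrist_force: [-0.1, 1.0, -0.0]
opening: 0.405
grasp_force: 0.0
time_s: 45.15
eef_pos: [0.6384, 0.2876, 0.1169]
eef_rot: [0.0, 0.936, 0.351, 0.0]
wrist_force: [0.2, 0.1, -3.1]
opening: 0.154
grasp_force: 58.4
tcp [0.63800432 0.28751981 0.11630971] b [ 0.754  0.657 -0.   ] q6 1.1079921220942721 q1 0.25424198834080414
0.055 16 30 du 0.69 along b mm 1.88
0.045 16 30 du 0.19 along b mm 0.51
0.035 16 30 du 0.68 along b mm 1.89
0.025 16 30 du 0.17 along b mm 0.47
0.015 16 29 du 0.15 along b mm 0.42
```

```bash
python3 -m pendant '[[0,0,0.2,0,0,0],[0,0,0.25,0,0,0],[0,0,0.25,0,0,0],[0,0,0.2,0,0,0],[0,0,0.12,0,0,0],[0,0,0,0,0,0],[-0.0625,-0.2467,0,0,0,0],[-0.0625,-0.2467,0,0,0,0],[-0.0625,-0.2467,0,0,0,0],[-0.0625,-0.2467,0,0,0,0]]'; python3 -m pendant '[[-0.0625,-0.2467,0,0,0,0],[-0.0625,-0.2467,0,0,0,0],[0,0,0,0,0,0],[0,0,0,0,0,0],[0,0,0,0,0,0],[0,0,0,0,0,0],[0,0,0,0,0,0],[0,0,0,0,0,0],[0,0,0,0,0,0],[0,0,0,0,0,0]]'; cat > obs.py <<'E'
from bench import ctrl
import numpy as np
o=ctrl.get_obs();w=np.array(o['eef_rot']);print('p',o['eef_pos'].round(4),'phi',round(2*np.arctan2(w[2],w[1])-np.pi/2,3),'F',o['wrist_force'].round(1),'M',o['torque'].round(2),'q1,6',o['q'][[0,5]].round(2))
E
python3 obs.py; python3 - <<'E'
from vis import *
s=camera('scene');t=camera('top');p=ctrl.get_obs()['eef_pos'];I=s['color'].astype(int)
# plate disc & nut in scene: nut body edges per row near underside; post tip column
for z in (p[2]-.086+.05,p[2]-.086+.03,p[2]-.086+.01):
    u,v=proj(s,[[p[0],p[1],z]])[0]; row=I[int(round(v)),int(u)-20:int(u)+21]; print(round(u,1),round(v,1),row.mean(1).astype(int).tolist())
u,v=proj(s,[[.563,-.0083,.205]])[0]; print('tip',u,v,[I[int(round(v))+d,int(u)-10:int(u)+11].mean(1).astype(int).tolist() for d in(-2,0,2)])
E
```

```text
time_s: 46.45
eef_pos: [0.5868, 0.0888, 0.3177]
eef_rot: [-0.001, 0.936, 0.351, -0.002]
wrist_force: [-0.2, 0.5, -2.3]
opening: 0.149
grasp_force: 58.8
time_s: 47.7
eef_pos: [0.5633, -0.0085, 0.3205]
eef_rot: [-0.0, 0.936, 0.351, 0.0]
wrist_force: [-1.2, -0.3, -1.6]
opening: 0.151
grasp_force: 58.9
p [ 0.5633 -0.0085  0.3205] phi -0.854 F [-1.2 -0.3 -1.6] M [-0.04  0.11 -0.05] q1,6 [-0.23  0.63]
325.6 197.4 [173, 172, 171, 165, 165, 159, 166, 174, 174, 173, 177, 158, 118, 97, 110, 125, 120, 117, 120, 122, 123, 121, 121, 121, 120, 122, 125, 119, 100, 82, 125, 169, 175, 169, 171, 173, 174, 174, 179, 181, 180]
325.5 202.9 [170, 173, 171, 177, 164, 129, 108, 113, 113, 115, 116, 116, 106, 105, 105, 107, 109, 104, 106, 104, 106, 107, 106, 101, 100, 99, 97, 97, 92, 80, 140, 183, 176, 176, 179, 180, 182, 177, 178, 155, 127]
325.4 208.3 [172, 143, 129, 160, 196, 222, 220, 215, 215, 212, 214, 188, 123, 98, 111, 117, 107, 108, 110, 108, 109, 103, 104, 100, 100, 97, 89, 108, 119, 113, 173, 217, 213, 213, 215, 215, 204, 167, 132, 128, 133]
tip 325.2492331495582 218.45784071684116 [[213, 210, 215, 191, 128, 116, 108, 110, 107, 105, 103, 105, 103, 100, 99, 94, 93, 105, 178, 219, 213], [216, 189, 110, 101, 104, 106, 113, 117, 112, 110, 103, 100, 95, 106, 115, 121, 128, 125, 115, 135, 187], [182, 95, 106, 108, 113, 109, 103, 109, 124, 131, 126, 126, 123, 107, 103, 126, 125, 124, 126, 123, 105]]
```

```bash
python3 -m pendant '[[0,0,-0.05,0,0,0],[0,0,-0.05,0,0,0],[0,0,-0.03,0,0,0],[0,0,-0.02,0,0,0],[0,0,-0.02,0,0,0],[0,0,-0.02,0,0,0],[0,0,0,0,0,0],[0,0,0,0,0,0],[0,0,0,0,0,0],[0,0,0,0,0,0]]'; python3 obs.py;python3 -m pendant '[[0,0,-0.02,0,0,0],[0,0,-0.02,0,0,0],[0,0,-0.02,0,0,0],[0,0,-0.01,0,0,0],[0,0,0,0,0,0],[0,0,0,0,0,0],[0,0,0,0,0,0],[0,0,0,0,0,0],[0,0,0,0,0,0],[0,0,0,0,0,0]]'; python3 obs.py
```

```text
time_s: 49.05
eef_pos: [0.5631, -0.0082, 0.2823]
eef_rot: [-0.0, 0.936, 0.351, -0.0]
wrist_force: [-0.1, 4.2, -4.2]
opening: 0.154
grasp_force: 58.6
p [ 0.5631 -0.0082  0.2823] phi -0.854 F [-0.1  4.2 -4.2] M [0.83 0.11 0.06] q1,6 [-0.23  0.63]
time_s: 50.3
eef_pos: [0.5631, -0.0084, 0.2683]
eef_rot: [-0.0, 0.936, 0.351, -0.0]
wrist_force: [-0.4, 3.9, -4.7]
opening: 0.156
grasp_force: 58.7
p [ 0.5631 -0.0084  0.2683] phi -0.854 F [-0.4  3.9 -4.7] M [1.09 0.08 0.01] q1,6 [-0.23  0.63]
```

```bash
python3 -m pendant '[[0,0.005,-0.01,0,0,0],[0,0,-0.01,0,0,0],[0,0,-0.01,0,0,0],[0,0,-0.01,0,0,0],[0,0,-0.01,0,0,0],[0,0,0,0,0,0],[0,0,0,0,0,0],[0,0,0,0,0,0],[0,0,0,0,0,0],[0,0,0,0,0,0]]'; python3 obs.py;python3 -m pendant '[[0,0,-0.005,0,0,0],[0,0,-0.005,0,0,0],[0,0,-0.005,0,0,0],[0,0,0,0,0,0],[0,0,0,0,0,0],[0,0,0,0,0,0],[0,0,0,0,0,0],[0,0,0,0,0,0],[0,0,0,0,0,0],[0,0,0,0,0,0]]'; python3 obs.py
```

```text
time_s: 51.55
eef_pos: [0.5642, -0.0079, 0.2634]
eef_rot: [0.002, 0.936, 0.351, 0.002]
wrist_force: [-8.9, 3.0, 23.0]
opening: 0.151
grasp_force: 62.6
p [ 0.5642 -0.0079  0.2634] phi -0.854 F [-8.9  3.  23. ] M [0.83 2.15 0.05] q1,6 [-0.22  0.63]
time_s: 52.8
eef_pos: [0.5647, -0.0079, 0.2628]
eef_rot: [0.002, 0.936, 0.351, 0.003]
wrist_force: [-11.5, 4.6, 34.0]
opening: 0.155
grasp_force: 64.7
p [ 0.5647 -0.0079  0.2628] phi -0.853 F [-11.5   4.6  34. ] M [1.19 3.13 0.05] q1,6 [-0.22  0.63]
```

```bash
python3 -m pendant '[[0,0,0.03,0,0,0],[0,0,0,0,0,0],[0,0,0,0,0,0],[0,0,0,0,0,0],[0,0,0,0,0,0],[0,0,0,0,0,0],[0,0,0,0,0,0],[0,0,0,0,0,0],[0,0,0,0,0,0],[0,0,0,0,0,0]]'; python3 obs.py;python3 -m pendant '[[-0.005,0.003,0,0,0,0],[0,0,0,0,0,0],[0,0,-0.01,0,0,0],[0,0,-0.005,0,0,0],[0,0,-0.005,0,0,0],[0,0,-0.005,0,0,0],[0,0,0,0,0,0],[0,0,0,0,0,0],[0,0,0,0,0,0],[0,0,0,0,0,0]]'; python3 obs.py
```

```text
time_s: 54.05
eef_pos: [0.564, -0.0078, 0.2634]
eef_rot: [0.001, 0.936, 0.351, 0.001]
wrist_force: [-3.8, 2.6, 11.3]
opening: 0.151
grasp_force: 61.0
p [ 0.564  -0.0078  0.2634] phi -0.854 F [-3.8  2.6 11.3] M [ 0.73  0.96 -0.04] q1,6 [-0.22  0.63]
time_s: 55.3
eef_pos: [0.5623, -0.007, 0.2565]
eef_rot: [0.0, 0.936, 0.351, -0.0]
wrist_force: [-2.3, -0.5, -0.1]
opening: 0.152
grasp_force: 59.5
p [ 0.5623 -0.007   0.2565] phi -0.854 F [-2.3 -0.5 -0.1] M [-0.2   0.33 -0.  ] q1,6 [-0.22  0.63]
```

```bash
python3 -m pendant '[[0,0,-0.005,0,0,0],[0,0,-0.005,0,0,0],[0,0,0,0,0,0],[0,0,0,0,0,0],[0,0,0,0,0,0],[0,0,0,0,0,0],[0,0,0,0,0,0],[0,0,0,0,0,0],[0,0,0,0,0,0],[0,0,0,0,0,0]]'; python3 obs.py
```

```text
time_s: 56.55
eef_pos: [0.5625, -0.0068, 0.2558]
eef_rot: [0.0, 0.936, 0.351, 0.0]
wrist_force: [-3.9, 1.2, 7.3]
opening: 0.148
grasp_force: 60.7
p [ 0.5625 -0.0068  0.2558] phi -0.854 F [-3.9  1.2  7.3] M [-0.03  1.01 -0.  ] q1,6 [-0.22  0.63]
```

```bash
python3 -m pendant '[[-0.003,0,0,0,0,0.03],[0,0,0,0,0,0.04],[0,0,0,0,0,0.04],[0,0,0,0,0,0.04],[0,0,0,0,0,0.04],[0,0,0,0,0,0.04],[0,0,0,0,0,0],[0,0,0,0,0,0],[0,0,0,0,0,0],[0,0,0,0,0,0]]'; python3 obs.py
```

```text
time_s: 57.8
eef_pos: [0.5628, -0.0067, 0.2566]
eef_rot: [0.001, 0.858, 0.514, 0.002]
wrist_force: [-2.5, 1.6, 8.4]
opening: 0.156
grasp_force: 60.7
p [ 0.5628 -0.0067  0.2566] phi -0.492 F [-2.5  1.6  8.4] M [0.24 0.53 0.09] q1,6 [-0.22  0.27]
```

```bash
for i in 1 2; do python3 -m pendant '[[0,0,0,0,0,0.04],[0,0,0,0,0,0.04],[0,0,0,0,0,0.04],[0,0,0,0,0,0.04],[0,0,0,0,0,0.04],[0,0,0,0,0,0],[0,0,0,0,0,0],[0,0,0,0,0,0],[0,0,0,0,0,0],[0,0,0,0,0,0]]' >/dev/null; python3 obs.py; done
```

```text
p [ 0.5631 -0.0066  0.2567] phi -0.178 F [-2.3  0.7  8.5] M [0.29 0.31 0.02] q1,6 [-0.22 -0.05]
p [ 0.5634 -0.0066  0.2566] phi 0.136 F [1.  1.1 6.5] M [ 0.38  0.01 -0.01] q1,6 [-0.22 -0.36]
```

```bash
for i in 1 2; do python3 -m pendant '[[0,0,0,0,0,0.04],[0,0,0,0,0,0.04],[0,0,0,0,0,0.04],[0,0,0,0,0,0.04],[0,0,0,0,0,0.04],[0,0,0,0,0,0],[0,0,0,0,0,0],[0,0,0,0,0,0],[0,0,0,0,0,0],[0,0,0,0,0,0]]' >/dev/null; python3 obs.py; done
```

```text
p [ 0.5619 -0.0068  0.2546] phi 0.45 F [ 2.8  0.8 -2. ] M [ 0.13 -0.7   0.04] q1,6 [-0.22 -0.67]
p [ 0.5618 -0.0069  0.2546] phi 0.764 F [ 4.  -1.2 -2.1] M [-0.07 -0.9  -0.02] q1,6 [-0.22 -0.99]
```

```bash
python3 -m pendant '[[0.003,0,-0.01,0,0,0],[0,0,-0.01,0,0,0],[0,0,-0.01,0,0,0],[0,0,-0.005,0,0,0],[0,0,-0.003,0,0,0],[0,0,0,0,0,0],[0,0,0,0,0,0],[0,0,0,0,0,0],[0,0,0,0,0,0],[0,0,0,0,0,0]]' >/dev/null; python3 obs.py
```

```text
p [ 0.5623 -0.0068  0.2487] phi 0.764 F [-2.8  1.3  9.5] M [0.37 0.63 0.03] q1,6 [-0.22 -0.99]
```

```bash
for i in 1 2; do python3 -m pendant '[[0,0,0,0,0,0.03],[0,0,0,0,0,0.03],[0,0,0,0,0,0.03],[0,0,0,0,0,0.03],[0,0,0,0,0,0],[0,0,0,0,0,0],[0,0,0,0,0,0],[0,0,0,0,0,0],[0,0,0,0,0,0],[0,0,0,0,0,0]]' >/dev/null; python3 obs.py; done
```

```text
p [ 0.5632 -0.007   0.2488] phi 0.953 F [1.4 0.2 7.1] M [ 0.26 -0.16 -0.02] q1,6 [-0.22 -1.18]
p [ 0.5633 -0.007   0.2488] phi 1.141 F [1.5 0.4 7.4] M [ 0.25 -0.29  0.04] q1,6 [-0.22 -1.36]
```

```bash
for i in 1 2; do python3 -m pendant '[[0,0,0,0,0,0.03],[0,0,0,0,0,0.03],[0,0,0,0,0,0.03],[0,0,0,0,0,0],[0,0,0,0,0,0],[0,0,0,0,0,0],[0,0,0,0,0,0],[0,0,0,0,0,0],[0,0,0,0,0,0],[0,0,0,0,0,0]]' >/dev/null; python3 obs.py; done
```

```text
p [ 0.5636 -0.0069  0.2488] phi 1.283 F [2.3 1.3 5.4] M [ 0.38 -0.55 -0.01] q1,6 [-0.22 -1.51]
p [ 0.5632 -0.0067  0.2484] phi 1.423 F [2.7 1.4 4.9] M [ 0.38 -0.53  0.04] q1,6 [-0.22 -1.65]
```

```bash
for i in 1 2 3; do python3 -m pendant '[[0,0,0,0,0,0.03],[0,0,0,0,0,0.03],[0,0,0,0,0,0],[0,0,0,0,0,0],[0,0,0,0,0,0],[0,0,0,0,0,0],[0,0,0,0,0,0],[0,0,0,0,0,0],[0,0,0,0,0,0],[0,0,0,0,0,0]]' >/dev/null; python3 obs.py; done
```

```text
p [ 0.5628 -0.0065  0.2474] phi 1.518 F [3.  3.5 3.9] M [ 0.92 -0.97 -0.03] q1,6 [-0.22 -1.74]
p [ 0.5624 -0.0064  0.2465] phi 1.612 F [3.4 4.3 0.6] M [ 1.04 -1.04 -0.05] q1,6 [-0.22 -1.83]
p [ 0.5626 -0.006   0.2466] phi 1.706 F [5.8 5.  0.2] M [ 1.26 -1.28 -0.24] q1,6 [-0.22 -1.93]
```

```bash
python3 -m pendant '[[0.003,0.004,0,0,0,0.03],[0,0,0,0,0,0],[0,0,0,0,0,0],[0,0,0,0,0,0],[0,0,0,0,0,0],[0,0,0,0,0,0],[0,0,0,0,0,0],[0,0,0,0,0,0],[0,0,0,0,0,0],[0,0,0,0,0,0]]' >/dev/null; python3 obs.py
```

```text
p [ 0.5629 -0.0057  0.2465] phi 1.752 F [4.  4.  1.1] M [ 0.99 -0.97 -0.54] q1,6 [-0.22 -1.97]
```

```bash
python3 -m pendant '[[0,0,0,0,0,0],[0,0,0,0,0,0],[0,0,0,0,0,0],[0,0,0,0,0,0],[0,0,0,0,0,0],[0,0,0,0,0,0],[0,0,0,0,0,0],[0,0,0,0,0,0],[0,0,0,0,0,0],[0,0,0,0,0,0]]' -0.2; python3 obs.py
cat > barz.py <<'E'
from vis import *
import sys
s=camera('scene');I=s['color'].astype(int)
for z in np.arange(.13,.26,.006):
    u,v=proj(s,[[.563,-.0075,z]])[0]; r=I[int(round(v)),int(u)-14:int(u)+15].mean(1).astype(int); print(round(z,3),int(round(v)),r.tolist())
E
python3 barz.py
```

```text
time_s: 75.3
eef_pos: [0.5629, -0.0061, 0.2469]
eef_rot: [-0.0, -0.091, 0.996, -0.0]
wrist_force: [-0.2, 0.1, -0.9]
opening: 0.399
grasp_force: 0.0
p [ 0.5629 -0.0061  0.2469] phi 1.754 F [-0.2  0.1 -0.9] M [-0.01 -0.04 -0.03] q1,6 [-0.22 -1.98]
0.13 236 [147, 147, 141, 129, 126, 127, 127, 124, 128, 129, 126, 127, 129, 130, 127, 125, 123, 123, 119, 116, 116, 116, 112, 111, 107, 103, 148, 204, 214]
0.136 235 [147, 146, 144, 129, 125, 124, 127, 126, 129, 132, 130, 131, 127, 124, 124, 123, 122, 122, 118, 119, 114, 113, 115, 110, 108, 101, 154, 210, 218]
0.142 233 [141, 149, 136, 119, 125, 128, 129, 131, 129, 123, 129, 137, 147, 157, 155, 153, 166, 176, 167, 140, 102, 107, 110, 111, 111, 107, 123, 181, 218]
0.148 232 [196, 141, 131, 122, 128, 127, 128, 128, 135, 148, 152, 147, 135, 127, 116, 115, 139, 179, 217, 239, 206, 139, 102, 106, 106, 107, 117, 183, 219]
0.154 231 [185, 132, 131, 123, 125, 124, 129, 147, 151, 132, 110, 106, 102, 103, 99, 98, 99, 96, 93, 124, 199, 242, 207, 135, 101, 103, 119, 180, 221]
0.16 229 [218, 222, 183, 110, 134, 153, 133, 108, 109, 114, 116, 111, 107, 105, 
[... 1613 characters left out ...]
07, 86, 58, 64, 66, 65, 64, 68, 64, 62, 65, 68, 65, 62]
0.232 211 [183, 89, 43, 49, 49, 47, 54, 56, 51, 54, 54, 52, 50, 74, 109, 112, 87, 58, 63, 68, 65, 68, 66, 60, 62, 67, 72, 78, 85]
0.238 210 [179, 32, 41, 49, 54, 50, 51, 53, 51, 53, 53, 55, 48, 79, 99, 104, 87, 61, 68, 68, 64, 65, 64, 67, 75, 78, 83, 89, 92]
0.244 208 [36, 46, 55, 57, 60, 63, 56, 53, 52, 51, 51, 51, 57, 55, 57, 52, 55, 60, 64, 70, 71, 80, 85, 86, 88, 88, 84, 85, 82]
0.25 206 [48, 63, 68, 73, 76, 69, 49, 55, 54, 57, 56, 55, 55, 52, 54, 52, 56, 69, 86, 90, 90, 88, 87, 81, 85, 77, 85, 129, 180]
0.256 205 [57, 72, 80, 76, 78, 69, 60, 61, 63, 55, 55, 51, 54, 53, 56, 53, 54, 75, 90, 88, 85, 85, 82, 74, 82, 125, 178, 192, 189]
```

```bash
python3 -m pendant '[[0,0,-0.02,0,0,0],[0,0,-0.015,0,0,0],[0,0,0,0,0,0],[0,0,0,0,0,0],[0,0,0,0,0,0],[0,0,0,0,0,0],[0,0,0,0,0,0],[0,0,0,0,0,0],[0,0,0,0,0,0],[0,0,0,0,0,0]]' ; python3 obs.py;  python3 -m pendant '[[0,0,0,0,0,0],[0,0,0,0,0,0],[0,0,0,0,0,0],[0,0,0,0,0,0],[0,0,0,0,0,0],[0,0,0,0,0,0],[0,0,0,0,0,0],[0,0,0,0,0,0],[0,0,0,0,0,0],[0,0,0,0,0,0]]' -1;python3 obs.py;  python3 -m pendant '[[0,0,0.005,0,0,0],[0,0,0.005,0,0,0],[0,0,0.005,0,0,0],[0,0,0.005,0,0,0],[0,0,0,0,0,0],[0,0,0,0,0,0],[0,0,0,0,0,0],[0,0,0,0,0,0],[0,0,0,0,0,0],[0,0,0,0,0,0]]';python3 obs.py
```

```text
time_s: 76.6
eef_pos: [0.5629, -0.0061, 0.2399]
eef_rot: [-0.0, -0.091, 0.996, -0.0]
wrist_force: [-0.3, 0.4, 0.9]
opening: 0.404
grasp_force: 0.0
p [ 0.5629 -0.0061  0.2399] phi 1.754 F [-0.3  0.4  0.9] M [ 0.01  0.04 -0.04] q1,6 [-0.22 -1.98]
time_s: 77.85
eef_pos: [0.5627, -0.0058, 0.2403]
eef_rot: [-0.0, -0.091, 0.996, 0.0]
wrist_force: [-3.1, 2.1, 4.8]
opening: 0.158
grasp_force: 57.0
p [ 0.5627 -0.0058  0.2403] phi 1.754 F [-3.1  2.1  4.8] M [ 0.53  0.75 -0.34] q1,6 [-0.22 -1.98]
time_s: 79.1
eef_pos: [0.5623, -0.0058, 0.2439]
eef_rot: [-0.001, -0.091, 0.996, 0.0]
wrist_force: [-2.8, 3.1, -21.1]
opening: 0.154
grasp_force: 58.5
p [ 0.5623 -0.0058  0.2439] phi 1.754 F [ -2.8   3.1 -21.1] M [ 0.58  0.63 -0.33] q1,6 [-0.22 -1.98]
```

```bash
python3 -m pendant '[[-0.001,0.002,-0.01,0,0,0],[0,0,-0.01,0,0,0],[0,0,0,0,0,0],[0,0,0,0,0,-0.04],[0,0,-0.0015,0,0,-0.04],[0,0,-0.0015,0,0,-0.04],[0,0,0,0,0,0],[0,0,0,0,0,0],[0,0,0,0,0,0],[0,0,0,0,0,0]]';python3 obs.py;  python3 -m pendant '[[0,0,-0.0015,0,0,-0.04],[0,0,-0.0015,0,0,-0.04],[0,0,-0.0015,0,0,-0.04],[0,0,-0.0015,0,0,-0.04],[0,0,-0.0015,0,0,-0.04],[0,0,0,0,0,0],[0,0,0,0,0,0],[0,0,0,0,0,0],[0,0,0,0,0,0],[0,0,0,0,0,0]]';python3 obs.py
```

```text
time_s: 80.35
eef_pos: [0.5638, -0.0062, 0.2435]
eef_rot: [0.002, 0.002, 1.0, -0.001]
wrist_force: [-7.8, 0.9, -1.4]
opening: 0.153
grasp_force: 59.0
p [ 0.5638 -0.0062  0.2435] phi 1.566 F [-7.8  0.9 -1.4] M [0.35 1.69 0.05] q1,6 [-0.22 -1.79]
time_s: 81.6
eef_pos: [0.5637, -0.0063, 0.241]
eef_rot: [0.002, 0.159, 0.987, -0.001]
wrist_force: [-4.6, 1.0, -7.9]
opening: 0.152
grasp_force: 58.4
p [ 0.5637 -0.0063  0.241 ] phi 1.252 F [-4.6  1.  -7.9] M [0.06 1.23 0.08] q1,6 [-0.22 -1.47]
```

```bash
python3 -m pendant '[[-0.003,0,-0.0065,0,0,-0.04],[0,0,-0.0015,0,0,-0.04],[0,0,-0.0015,0,0,-0.04],[0,0,-0.0015,0,0,-0.04],[0,0,-0.0015,0,0,-0.04],[0,0,0,0,0,0],[0,0,0,0,0,0],[0,0,0,0,0,0],[0,0,0,0,0,0],[0,0,0,0,0,0]]';python3 obs.py;  python3 -m pendant '[[0,0,-0.0015,0,0,-0.04],[0,0,-0.0015,0,0,-0.04],[0,0,-0.0015,0,0,-0.04],[0,0,-0.0015,0,0,-0.04],[0,0,-0.0015,0,0,-0.04],[0,0,0,0,0,0],[0,0,0,0,0,0],[0,0,0,0,0,0],[0,0,0,0,0,0],[0,0,0,0,0,0]]';python3 obs.py
```

```text
time_s: 82.85
eef_pos: [0.5635, -0.0063, 0.2392]
eef_rot: [0.003, 0.311, 0.95, -0.0]
wrist_force: [-5.1, 1.3, -3.9]
opening: 0.157
grasp_force: 58.8
p [ 0.5635 -0.0063  0.2392] phi 0.938 F [-5.1  1.3 -3.9] M [0.15 1.14 0.07] q1,6 [-0.22 -1.16]
time_s: 84.1
eef_pos: [0.5635, -0.0062, 0.2377]
eef_rot: [0.003, 0.456, 0.89, 0.0]
wrist_force: [-6.0, 1.5, -3.1]
opening: 0.15
grasp_force: 58.9
p [ 0.5635 -0.0062  0.2377] phi 0.624 F [-6.   1.5 -3.1] M [0.27 1.26 0.03] q1,6 [-0.22 -0.84]
```

```bash
for i in 1 2; do python3 -m pendant '[[-0.002,0,-0.0015,0,0,-0.04],[0,0,-0.0015,0,0,-0.04],[0,0,-0.0015,0,0,-0.04],[0,0,-0.0015,0,0,-0.04],[0,0,-0.0015,0,0,-0.04],[0,0,0,0,0,0],[0,0,0,0,0,0],[0,0,0,0,0,0],[0,0,0,0,0,0],[0,0,0,0,0,0]]'>/dev/null;python3 obs.py;  done
```

```text
p [ 0.5631 -0.0061  0.234 ] phi 0.309 F [-1.3 -0.3  5.6] M [-0.16  0.21  0.  ] q1,6 [-0.22 -0.53]
p [ 0.5627 -0.0061  0.2325] phi -0.006 F [-1.2 -0.1  5. ] M [-0.15  0.34 -0.05] q1,6 [-0.22 -0.22]
```

```bash
for i in 1 2 3; do python3 -m pendant '[[0,0,-0.0015,0,0,-0.04],[0,0,-0.0015,0,0,-0.04],[0,0,0,0,0,0],[0,0,0,0,0,0],[0,0,0,0,0,0],[0,0,0,0,0,0],[0,0,0,0,0,0],[0,0,0,0,0,0],[0,0,0,0,0,0],[0,0,0,0,0,0]]'>/dev/null;python3 obs.py;  done
```

```text
p [ 0.5627 -0.006   0.2318] phi -0.131 F [-1.   0.1  5.3] M [-0.15  0.32  0.01] q1,6 [-0.22 -0.09]
p [ 0.5627 -0.0061  0.2314] phi -0.257 F [-1.4 -0.5  5.9] M [-0.2   0.42 -0.  ] q1,6 [-0.22  0.04]
p [ 0.5625 -0.006   0.2307] phi -0.383 F [-2.3 -0.1  6.2] M [-0.07  0.46 -0.05] q1,6 [-0.22  0.16]
```

```bash
for i in 1 2 3; do python3 -m pendant '[[0,0,-0.0015,0,0,-0.03],[0,0,-0.0015,0,0,-0.03],[0,0,0,0,0,0],[0,0,0,0,0,0],[0,0,0,0,0,0],[0,0,0,0,0,0],[0,0,0,0,0,0],[0,0,0,0,0,0],[0,0,0,0,0,0],[0,0,0,0,0,0]]'>/dev/null;python3 obs.py;  done
```

```text
p [ 0.5627 -0.006   0.2303] phi -0.477 F [-1.   0.   6.9] M [-0.05  0.46 -0.03] q1,6 [-0.22  0.26]
p [ 0.5627 -0.0061  0.2302] phi -0.571 F [-3.1 -1.   9.6] M [-0.09  0.79  0.  ] q1,6 [-0.22  0.35]
p [ 0.5627 -0.0062  0.2301] phi -0.665 F [-4.3 -0.2 12.3] M [-0.1   1.12 -0.01] q1,6 [-0.22  0.44]
```

```bash
for i in 1 2 3; do python3 -m pendant '[[0,0,0,0,0,-0.03],[0,0,0,0,0,-0.03],[0,0,0,0,0,0],[0,0,0,0,0,0],[0,0,0,0,0,0],[0,0,0,0,0,0],[0,0,0,0,0,0],[0,0,0,0,0,0]
,[0,0,0,0,0,0],[0,0,0,0,0,0]]'>/dev/null;python3 obs.py;  done
```

```text
p [ 0.5627 -0.0062  0.2302] phi -0.759 F [-4.8 -0.3 12.9] M [-0.13  1.13  0.01] q1,6 [-0.22  0.54]
p [ 0.5627 -0.0062  0.2301] phi -0.854 F [-4.1  0.9 13.2] M [-0.1   1.17 -0.  ] q1,6 [-0.22  0.63]
p [ 0.5627 -0.0061  0.2301] phi -0.948 F [-3.7  0.3 12.5] M [-0.03  1.19 -0.03] q1,6 [-0.22  0.73]
```

```bash
for i in 1 2 3; do python3 -m pendant '[[0,0,0,0,0,-0.03],[0,0,0,0,0,-0.03],[0,0,0,0,0,0],[0,0,0,0,0,0],[0,0,0,0,0,0],[0,0,0,0,0,0],[0,0,0,0,0,0],[0,0,0,0,0,0]
,[0,0,0,0,0,0],[0,0,0,0,0,0]]'>/dev/null;python3 obs.py;  done
```

```text
p [ 0.5626 -0.006   0.2301] phi -1.042 F [-4.5  0.4 13.6] M [0.08 1.3  0.11] q1,6 [-0.22  0.82]
p [ 0.5624 -0.0058  0.2301] phi -1.136 F [-4.5  0.4 14.1] M [0.13 1.37 0.32] q1,6 [-0.22  0.91]
p [ 0.5625 -0.0057  0.23  ] phi -1.229 F [-4.2  0.1 12.9] M [0.16 1.2  0.62] q1,6 [-0.22  1.01]
```

```bash
python3 -m pendant '[[0,0,0,0,0,-0.03],[0,0,0,0,0,0],[0,0,0,0,0,0],[0,0,0,0,0,0],[0,0,0,0,0,0],[0,0,0,0,0,0]
,[0,0,0,0,0,0],[0,0,0,0,0,0],[0,0,0,0,0,0],[0,0,0,0,0,0]]'>/dev/null;python3 obs.py; python3 -m pendant '[[0,0,0,0,0,0],[0,0,0,0,0,0],[0,0,0,0,0,0],[0,0,0,0,0,0],[0,0,0,0,0,0],[0,0,0,0,0,0],[0,0,0.05,0,0,0],[0,0,0.1,0,0,0],[0,0,0.1,0,0,0],[0,0,0.05,0,0,0]]' 1; python3 obs.py;python3 -m pendant '[[-0.005,0.2,0,0,0,0.1034],[-0.005,0.2,0,0,0,0.1034],[-0.005,0.2,0,0,0,0.1034],[0,0.11,0,0,0,0.1034],[0,0,0,0,0,0.1034],[0,0,0,0,0,0.1034],[0,0,0,0,0,0.1034],[0,0,0,0,0,0.1034],[0,0,0,0,0,0],[0,0,0,0,0,0]]'; python3 obs.py
```

```text
p [ 0.5625 -0.0057  0.23  ] phi -1.276 F [-4.   0.3 12.2] M [0.14 1.19 0.78] q1,6 [-0.22  1.05]
time_s: 104.1
eef_pos: [0.5619, -0.0058, 0.2892]
eef_rot: [0.0, 0.989, 0.146, 0.001]
wrist_force: [0.4, 0.3, 0.4]
opening: 0.998
grasp_force: 0.0
p [ 0.5619 -0.0058  0.2892] phi -1.278 F [0.4 0.3 0.4] M [ 0.02 -0.04 -0.03] q1,6 [-0.22  1.06]
time_s: 105.35
eef_pos: [0.5583, 0.1363, 0.2872]
eef_rot: [-0.0, 0.701, 0.714, -0.0]
wrist_force: [0.1, 0.2, -0.7]
opening: 1.003
grasp_force: 0.0
p [0.5583 0.1363 0.2872] phi 0.018 F [ 0.1  0.2 -0.7] M [ 0.05 -0.06  0.02] q1,6 [0.03 0.01]
```

```bash
python3 -m pendant '[[0.004,0.003,-0.25,0,0,0],[0,0,-0.25,0,0,0],[0,0,-0.2,0,0,0],[0,0,-0.2,0,0,0],[0,0,-0.1,0,0,0],[0,0,-0.04,0,0,0],[0,0,0,0,0,0],[0,0,0,0,0,0],[0,0,0,0,0,0],[0,0,0,0,0,0]]'>/dev/null;python3 obs.py; python3 -m pendant '[[0,0,0,0,0,0],[0,0,0,0,0,0],[0,0,0,0,0,0],[0,0,0,0,0,0],[0,0,0,0,0,0],[0,0,0,0,0,0],[0,0,0,0,0,0],[0,0,0,0,0,0],[0,0,0,0,0,0],[0,0,0,0,0,0]]' -1; python3 obs.py
```

```text
p [0.5595 0.137  0.0799] phi 0.021 F [0.  0.9 0.4] M [ 0.01 -0.03 -0.04] q1,6 [0.03 0.01]
time_s: 107.85
eef_pos: [0.5587, 0.137, 0.0794]
eef_rot: [-0.0, 0.699, 0.715, -0.0]
wrist_force: [-4.7, -1.0, 5.2]
opening: 0.378
grasp_force: 59.5
p [0.5587 0.137  0.0794] phi 0.022 F [-4.7 -1.   5.2] M [-0.06  0.66  0.02] q1,6 [0.03 0.01]
```

```bash
python3 -m pendant '[[0,0,0.02,0,0,0],[0,0,0.03,0,0,0],[0,0,0.03,0,0,0],[0,0,0.025,0,0,0],[0,0,0.01,0,0,0],[0,0,0,0,0,0],[0,0,0,0,0,0],[0,0,0,0,0,0],[0,0,0,0,0,0],[0,0,0,0,0,0]]'; python3 obs.py
```

```text
time_s: 109.1
eef_pos: [0.5585, 0.1369, 0.0997]
eef_rot: [-0.0, 0.7, 0.715, -0.0]
wrist_force: [7.3, 2.6, -24.2]
opening: 0.377
grasp_force: 64.8
p [0.5585 0.1369 0.0997] phi 0.021 F [  7.3   2.6 -24.2] M [ 0.07 -1.32 -0.04] q1,6 [0.03 0.01]
```

```bash
python3 -m pendant '[[0,0,0,0,0,0],[0,0,0,0,0,0],[0,0,0,0,0,0],[0,0,0,0,0,0],[0,0,0,0,0,0],[0,0,0,0,0,0],[0,0,0,0,0,0],[0,0,0,0,0,0],[0,0,0,0,0,0],[0,0,0,0,0,0]]'>/dev/null; python3 -m pendant '[[0,0,0,0,0,0],[0,0,0,0,0,0],[0,0,0,0,0,0],[0,0,0,0,0,0],[0,0,0,0,0,0],[0,0,0,0,0,0],[0,0,0,0,0,0],[0,0,0,0,0,0],[0,0,-0.03,0,0,0],[0,0,-0.03,0,0,0]]' >/dev/null; python3 -m pendant '[[0,0,-0.03,0,0,0],[0,0,-0.025,0,0,0],[0,0,-0.013,0,0,0],[0,0,0,0,0,0],[0,0,0,0,0,0],[0,0,0,0,0,0],[0,0,0,0,0,0],[0,0,0,0,0,0],[0,0,0,0,0,0],[0,0,0,0,0,0]]'; python3 obs.py
```

```text
time_s: 112.85
eef_pos: [0.5588, 0.137, 0.0793]
eef_rot: [-0.0, 0.699, 0.715, -0.0]
wrist_force: [-11.7, -2.5, 15.2]
opening: 0.379
grasp_force: 69.0
p [0.5588 0.137  0.0793] phi 0.022 F [-11.7  -2.5  15.2] M [-0.19  1.96  0.07] q1,6 [0.03 0.01]
```

```bash
python3 -m pendant '[[0,0,0,0,0,0],[0,0,0,0,0,0],[0,0,0,0,0,0],[0,0,0,0,0,0],[0,0,0,0,0,0],[0,0,0,0,0,0],[0,0,0,0,0,0],[0,0,0,0,0,0],[0,0,0.1,0,0,0],[0,0,0.2,0,0,0]]' 1 >/dev/null; python3 -m pendant '[[0,0,0.25,0,0,0],[0,0,0.25,0,0,0],[0,0,0.25,0,0,0],[-0.2,0.2,0,0,0,0],[-0.2,0.2,0,0,0,0],[-0.2,0.2,0,0,0,0],[-0.2,0.2,0,0,0,0],[0,0.2,0,0,0,0],[0,0.2,0,0,0,0],[0,0,0,0,0,0]]'; python3 - <<'E'
from vis import *
s=camera('scene');t=camera('top');S=s['color'].astype(int);T=t['color'].astype(int)
print([b for b in blobs(S.max(2)<75,(340,190,365,215),20,300)],[b for b in blobs(T.max(2)<30,(262,225,290,250),20,300)])
m=((T.max(2)<52)).astype(np.uint8)
for b in blobs(m,(300,205,355,250),20,600): print('bar t',b,plane(t,b[0],.245))
for b in blobs(S.max(2)<80,(300,180,350,240),60,700): print('bar s',b,plane(s,b[0],.235))
for z in(.253,.235): print(proj(s,[[.5627,-.0065,z]]),proj(t,[[.5627,-.0065,z]]))
E
python3 obs.py
```

```text
time_s: 115.35
eef_pos: [0.3984, 0.3789, 0.2864]
eef_rot: [-0.0, 0.698, 0.716, 0.0]
wrist_force: [0.9, -0.3, -1.0]
opening: 0.995
grasp_force: 0.0
[(array([353.3, 204.5]), np.int32(169), array([13, 16], dtype=int32))] [(array([274.4, 236. ]), np.int32(95), array([12, 11], dtype=int32))]
bar t (array([326.3, 225.8]), np.int32(134), array([13, 29], dtype=int32)) [[ 0.56059306 -0.00835305]]
bar s (array([325.3, 211.9]), np.int32(336), array([35, 19], dtype=int32)) [[ 0.56461053 -0.01107207]]
[[325.72297696 205.3226827 ]] [[325.5994792  224.49463848]]
[[325.65913291 210.11922842]] [[325.50459323 225.64685213]]
p [0.3988 0.3768 0.2863] phi 0.022 F [-0.2 -0.1 -0.4] M [-0.08  0.04 -0.01] q1,6 [0.54 0.52]
```

```bash
python3 -c "
import meas;meas.jars()
from bench import ctrl;print(ctrl.hand_in())"
```

```text
the job is handed in; nothing more can be done
None
```

The job is handed in. The three jars on the table are in shaker pockets, the plate is on the shoulder with the nut run down on it to a firm stop, and the switch was pulled out to its stop for about three seconds and pushed fully in again; I don't have the judge's result.

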